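# Lock up the display cameras for the night

## Task

Closing time at the poster archive: free every miniature cine camera on the display rack by pushing its spring bar's collar aside with the forked tool (never with the fingers), and put all the cameras in the open desk drawer, then push the loaded drawer fully home until it seats at its detent. At the end the fork must be standing back in its wooden stand. Leave the clock, the rubber stamp and the card box alone.

Things in the scene. Friction and masses are not known exactly. Their poses are not given: they have to be found in the camera images.
- rack: Fixed display rack: dark wood floor 145 x 300 mm, 12 mm thick, rear board 57 mm high. Origin on the desk on the line of the spring bars (its y axis); -x is the open front (floor edge 100 mm ahead). It moves and turns between starts, left or right of the cabinet. Three stations: camera centre lines at y = -119, -24, +71 mm (camera0, 1, 2). Each has 5 mm high guide rails and a sprung ejector behind the camera.
- bar0 (a joint): Spring bar of station 0, m: 0 = sprung out through camera0's eye; grows to 0.021 (stop) as its collar is pushed to +y of the rack, against 2 to 5 N of spring and up to 4 N of friction. Above 0.017 the tip is out of the eye and the ejector (3 to 5 N, slow) pushes the camera 24 mm along the rack's -x; let go, the bar springs back behind it.
- bar1 (a joint): Spring bar of station 1, m: 0 = sprung out through camera1's eye; grows to 0.021 (stop) as its collar is pushed to +y of the rack, against 2 to 5 N of spring and up to 4 N of friction. Above 0.017 the tip is out of the eye and the ejector (3 to 5 N, slow) pushes the camera 24 mm along the rack's -x; let go, the bar springs back behind it.
- bar2 (a joint): Spring bar of station 2, m: 0 = sprung out through camera2's eye; grows to 0.021 (stop) as its collar is pushed to +y of the rack, against 2 to 5 N of spring and up to 4 N of friction. Above 0.017 the tip is out of the eye and the ejector (3 to 5 N, slow) pushes the camera 24 mm along the rack's -x; let go, the bar springs back behind it.
- collar0 (a point): Centre of the pushed face of bar 0's collar (26 mm disc, 5 mm thick), 39 mm above the desk; it looks to the rack's -y and moves with the bar. The bar, 8 mm thick, runs along the rack's y through it; 18 mm of bare shaft lie on the -y side of this face, up to a lug 14 mm wide and 55 mm high. Coil spring and end lug (34 to 40 mm away) on the +y side. At rest 34 mm in +y of the camera's centre line.
- collar1 (a point): Centre of the pushed face of bar 1's collar (26 mm disc, 5 mm thick), 39 mm above the desk; it looks to the rack's -y and moves with the bar. The bar, 8 mm thick, runs along the rack's y through it; 18 mm of bare shaft lie on the -y side of this face, up to a lug 14 mm wide and 55 mm high. Coil spring and end lug (34 to 40 mm away) on the +y side. At rest 34 mm in +y of the camera's centre line.
- collar2 (a point): Centre of the pushed face of bar 2's collar (26 mm disc, 5 mm thick), 39 mm above the desk; it looks to the rack's -y and moves with the bar. The bar, 8 mm thick, runs along the rack's y through it; 18 mm of bare shaft lie on the -y side of this face, up to a lug 14 mm wide and 55 mm high. Coil spring and end lug (34 to 40 mm away) on the +y side. At rest 34 mm in +y of the camera's centre line.
- camera0: Miniature cine camera, 100 to 190 g; None if absent. Black body 40 (x) x 36 (y) x 48 mm (z); origin at the centre of its underside, z up. Lens (20 mm dia.) juts 14 mm from its -x face; steel eye, 8 mm wide, at the back up to x = +38 mm. Locked in station 0 it stands on the rack floor, origin 30 mm in front of the bar line; freed, 54 mm: then lift it straight up by its 36 mm wide sides.
- camera1: Miniature cine camera, 100 to 190 g; None if absent. Black body 40 (x) x 36 (y) x 48 mm (z); origin at the centre of its underside, z up. Lens (20 mm dia.) juts 14 mm from its -x face; steel eye, 8 mm wide, at the back up to x = +38 mm. Locked in station 1 it stands on the rack floor, origin 30 mm in front of the bar line; freed, 54 mm: then lift it straight up by its 36 mm wide sides.
- camera2: Miniature cine camera, 100 to 190 g; None if absent. Black body 40 (x) x 36 (y) x 48 mm (z); origin at the centre of its underside, z up. Lens (20 mm dia.) juts 14 mm from its -x face; steel eye, 8 mm wide, at the back up to x = +38 mm. Locked in station 2 it stands on the rack floor, origin 30 mm in front of the bar line; freed, 54 mm: then lift it straight up by its 36 mm wide sides.
- fork: Forked tool, 120 g, 100 mm tall, standing tines down in its stand. Origin: centre of the underside of its 52 (x) x 34 (y) x 6 mm flange, z up along the handle. Handle 24 (x) x 16 (y) mm, from 6 to 60 mm above the origin: grip it across its 16 mm. Two tines reach 40 mm below the origin, each 6 (x) x 8 mm (y), 14 mm apart along x (7 to 13 mm either side) to straddle a bar.
- stand: Fixed wooden stand, 58 (x) x 40 (y) x 60 mm high at its two x ends, only 30 mm at its y sides, so the tines show; well 42 x 24 mm, floor 8 mm up. Origin at the centre of its underside. The fork's tines hang in the well (8 mm of play each way) and its flange rests on the rim, so the fork's origin is 60 mm above the stand's.
- cabinet: Fixed low grey desk cabinet with one drawer, opening towards its -x (the robot). 260 mm wide (y), 95 mm high; body from x = 42 to 242 mm in its frame; the drawer's closed outer face lies at x = 30 mm. Origin on the desk. It may stand left or right of the rack. Opening under its top reaches 66 mm above the drawer's floor.
- drawer (a joint): How far the drawer is open, m: 0 = fully home. It starts about 0.12 to 0.14 open. It slides with about 1.2 N of friction; a spring catch resists (about 5 to 10 N) from some 12 to 5 mm open, then draws it in and holds it.
- drawer_floor (a point): Centre of the drawer's inner floor, 21 mm above the desk, axes as the cabinet's; moves with the drawer. Inside: 172 mm (x) x 226 mm (y), walls 5 mm thick and 37 mm high above the floor; the front panel is 12 mm thick, its outer face 103 mm in -x of this point.
- drawer_face (a point): Middle of the outer face of the drawer's front panel (254 mm wide, from 10 to 84 mm above the desk), 56 mm above the desk: push here towards the cabinet's +x.
- clock: Red desk clock 30 x 55 x 58 mm, bystander; origin at its underside.
- stamp: Wooden rubber stamp, base 30 x 50 mm, 68 mm tall, bystander; origin at its underside.
- cards: Cardboard card box 75 x 110 x 30 mm, bystander; origin at its underside.
Things that resemble listed ones, but are neither listed nor needed, are in the scene too. Leave any pink or turquoise look-alike of the fork alone.

How it is judged:
On the way, in this order (a step that is already met when the one before it is completed fails the run):
1. a spring bar is pushed in by the fork (((value of joint bar0 above 0.014 m and contact force between fork and bar0 above 1 N) or (value of joint bar1 above 0.014 m and contact force between fork and bar1 above 1 N) or (value of joint bar2 above 0.014 m and contact force between fork and bar2 above 1 N))), for 0.05 s.
2. all the cameras are in the drawer while it is still open (x of camera0 in the frame of drawer_floor between -0.09 and 0.09 m and y of camera0 in the frame of drawer_floor between -0.115 and 0.115 m and z of camera0 in the frame of drawer_floor between -0.006 and 0.05 m and x of camera1 in the frame of drawer_floor between -0.09 and 0.09 m and y of camera1 in the frame of drawer_floor between -0.115 and 0.115 m and z of camera1 in the frame of drawer_floor between -0.006 and 0.05 m and x of camera2 in the frame of drawer_floor between -0.09 and 0.09 m and y of camera2 in the frame of drawer_floor between -0.115 and 0.115 m and z of camera2 in the frame of drawer_floor between -0.006 and 0.05 m and value of joint drawer above 0.06 m), for 0.2 s.
At the end, for the whole second after the job is handed in: Every camera present lies or stands at rest inside the drawer; the drawer is home (within 4 mm); the fork stands upright in its stand, its flange on the rim; the spring bars have sprung back (within 3 mm) (x of camera0 in the frame of drawer_floor between -0.09 and 0.09 m and y of camera0 in the frame of drawer_floor between -0.115 and 0.115 m and z of camera0 in the frame of drawer_floor between -0.006 and 0.05 m and x of camera1 in the frame of drawer_floor between -0.09 and 0.09 m and y of camera1 in the frame of drawer_floor between -0.115 and 0.115 m and z of camera1 in the frame of drawer_floor between -0.006 and 0.05 m and x of camera2 in the frame of drawer_floor between -0.09 and 0.09 m and y of camera2 in the frame of drawer_floor between -0.115 and 0.115 m and z of camera2 in the frame of drawer_floor between -0.006 and 0.05 m and value of joint drawer below 0.004 m and horizontal distance between fork and stand below 0.015 m and z of fork in the frame of stand between 0.054 and 0.066 m and angle between fork's own z axis and vertical below 0.12 rad and linear speed of each of camera0, camera1, camera2, fork below 0.02 m/s and value of joint each of bar0, bar1, bar2 below 0.003 m); the robot touches nothing.
It fails at once if the robot's fingers or arm press a spring bar directly (contact force between any of the fingers, the arm and bar0 above 1.5 N or contact force between any of the fingers, the arm and bar1 above 1.5 N or contact force between any of the fingers, the arm and bar2 above 1.5 N).
It fails at once if the clock, stamp or card box is moved or tipped (distance of any of clock, stamp, cards from where it was at the start of the episode above 0.03 m or angle between any of clock, stamp, cards's own z axis and vertical above 0.5 rad).
Of camera0, camera1, camera2 only 2 to 3 are there at a start; the rules pass over those that are not, and their reading is None.
At some moment in a run one of camera0, camera1, camera2 may be knocked a few centimetres aside while the robot is not near it.
It also fails if it takes over 210 s, if anything falls off the work surface, if the arm or the gripper's body presses on something with over 40 N, if the wrist force passes 120 N, or if a joint passes its speed limit or range.

## Robot

A 7-joint arm with a two-finger parallel gripper is mounted at the origin on the work surface. World frame = base frame: x ahead of the robot, y to its left, z up, the work surface at z = 0. Lengths are in m, angles in rad, forces in N, time in s.
With the tool pointing down it reaches from about 0.4 to 0.925 m from the base axis. Payload 4.1 kg.
Tool frame: the origin (TCP) lies at the very end of the fingers, on their centre line; the grasp point (between the pads) lies 19 mm behind it; z points along the fingers, y is the line along which they close (so a half turn about z gives the same grasp; the last joint's range is limited). The gripper opens to 85 mm and grips with 20 to 120 N. Pads are 22 mm wide; open, the fingers measure 114 mm over their backs; the gripper's body (76 mm by 85 mm) begins 54 mm behind the grasp point. The pads swing forward as they close: fully open they stand 13 mm farther back than shut.
Start: joints at [1.092, 0.398, 0.045, 1.537, -0.019, 1.207, -0.051], TCP at [0.241, -0.604, 0.231] pointing down, gripper open.
Joint ranges: [-2.82, 2.82], [-0.49, 2.23], [-1.37, 1.46], [0, 2.46], [-1.36, 4.5], [0.23, 2], [-2.94, 2.94]. Speed limits (rad/s): [2.57, 2.57, 3.14, 3.14, 3.14, 3.14, 3.14].

## Interface

Orientations are given as a unit quaternion [x, y, z, w].
In Python, from cell import r gives the robot as it stands.
- The arm moves only by the tool step_arm, never from a script. Its argument "targets" is a list that holds one entry, the list of rows, each a list of 7 numbers: the opening, from 0 (shut) to 1 (fully open), then the shift along the tool's x, y, z scaled (see below), then the turn, a rotation vector about the tool's x, y, z scaled (see below). In form: [[[gripper, tx, ty, tz, wx, wy, wz], ...]]. A call has 1 to 20 rows; each row shifts and turns the commanded pose from where the row before left it, along the tool's axes as they then stand; what a row does not reach is not made up. The controller multiplies each number of a shift by 0.75 m and each number of a turn by pi/4 rad. A row lasts 1/10 s, in which the tool goes at most 50 mm and 8.59 degrees, less where a joint would pass 70% of its speed; a pose out of reach is approached as far as the arm can. A call with a number of a shift or a turn outside -1 to 1 is refused whole. A call with a gripper value outside its range is refused whole. The fingers move at their own pace and stop on an object; "grip_force" is the grip in N (left out, the last holds). Time passes only in rows, so rows that do not move let the fingers close. It gives the time, the measured TCP pose, the force, the opening and the grip force at its end, in the units of the state.
- r.read_state(): the state, without advancing time (a new reading comes with each control period).
- r.capture(name): name is "side" or "top" or "wrist"; returns the picture (384x512x3 uint8, blue, green, red); there is no depth.
- r.calibration(name): a dict with "K" (3x3 intrinsics, pixels), "world_from_camera" (4x4, takes a point from camera to world coordinates); the wrist camera has in their place "T_tool_cam" (4x4, takes a point from camera to tool coordinates, whose origin is the TCP and whose axes are the flange's). Camera axes: x right, y down, z forward; pixel columns grow to the right and rows downward; lengths in m; the calibration is good to about 2 mm. A picture is of the moment at which its call begins: read the wrist's pose just before it. calibration takes no time and is no camera call.
- r.hand_in(): hands the job in; it is judged then, once.
The state is a dict: "clock": time; "joint_positions": joint angles; "joint_vel": joint speeds; "joint_torque": joint torques, N m; "tool_pos": TCP position; "tool_rot": TCP orientation; "force": force on the tool from outside, world axes, zero at the start; "torque": the same for the moment, N m; "opening": finger opening in m; "grip_force": force on a finger pad.
Only numpy, scipy, OpenCV 4.12 (cv2) and the standard library are available. Lean on these libraries where they do the work, as an engineer would, in place of code of your own. Each camera call takes 0.05 s, during which the arm holds its last target. There are 200 camera calls.

## Working session

There is one attempt and no reset: what is moved stays moved. The work goes in short steps, Python scripts to look and compute and a tool call to move; the robot and the scene stay as the last step left them, time stands still between calls to the robot, and variables do not carry over. Pictures are saved under pics/ and viewed, at most 14 in all, crops included, and the job is handed in when it is done.

Besides the shell and the picture viewer there is one more tool, called as name(argument=value, ...) on one line, values as JSON. step_arm: Moves the arm, as the interface text tells. Its arguments: {"type":"object","properties":{"targets":{"type":"array"},"grip_force":{"type":"number"}},"required":["targets"]}

```bash
ls; mkdir -p pics; python3 - <<'E'
from cell import r
import cv2,numpy as np
np.set_printoptions(precision=4,suppress=True)
s=r.read_state();print(s['clock'],s['tool_pos'],s['tool_rot'],s['opening'])
for n in('side','top','wrist'):
    c=r.calibration(n);print(n,c)
    im=r.capture(n);cv2.imwrite(f'pics/{n}0.png',im)
E
```

```text
pics
0.0 [ 0.2408 -0.6031  0.2303] [ 0.982   0.1888 -0.0002 -0.0009] 0.08549641191852964
side {'K': array([[408.5588,   0.    , 264.0114],
       [  0.    , 408.5588, 184.7034],
       [  0.    ,   0.    ,   1.    ]]), 'world_from_camera': array([[-0.93  , -0.2251,  0.2906,  0.2542],
       [-0.3674,  0.5886, -0.7201,  0.835 ],
       [-0.0089, -0.7765, -0.6301,  0.7989],
       [ 0.    ,  0.    ,  0.    ,  1.    ]])}
top {'K': array([[498.2104,   0.    , 250.2884],
       [  0.    , 498.2104, 189.0681],
       [  0.    ,   0.    ,   1.    ]]), 'world_from_camera': array([[-0.0074, -0.9938,  0.1111,  0.4094],
       [-1.    ,  0.008 ,  0.005 , -0.0321],
       [-0.0058, -0.1111, -0.9938,  1.6535],
       [ 0.    ,  0.    ,  0.    ,  1.    ]])}
wrist {'K': array([[307.7305,   0.    , 256.3095],
       [  0.    , 307.7305, 191.9686],
       [  0.    ,   0.    ,   1.    ]]), 'T_tool_cam': array([[-0.0006, -0.9644, -0.2644,  0.0667],
       [ 1.    , -0.0004, -0.0007, -0.0001],
       [ 0.0006, -0.2644,  0.9644, -0.1424],
       [ 0.    ,  0.    ,  0.    ,  1.    ]])}
```

View pics/top0.png

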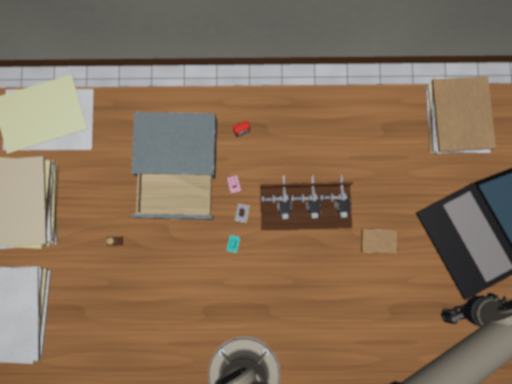

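View pics/side0.png

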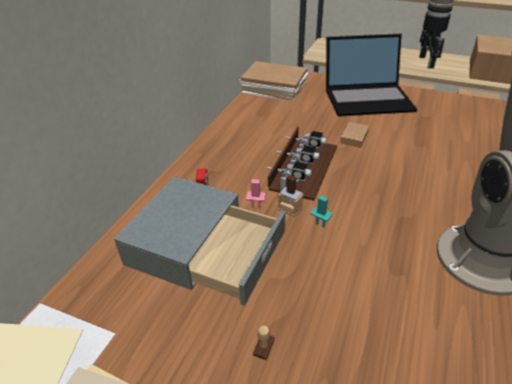

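The top view shows the cabinet with its open drawer at (175,165), and the rack at (306,205) with three cameras at (285,207), (314,207) and (343,207). The clock is at (241,129), the stamp at (115,241) and the card box at (380,241). There are three fork-like things: pink (234,184), turquoise (233,243), and grey in a wooden stand (242,213; side view 291,192). The grey one fits the description. I'll confirm it in an enlarged crop and work out coarse positions.

```bash
cat > h.py <<'E'
from cell import r
import cv2,numpy as np
from scipy.spatial.transform import Rotation as R
np.set_printoptions(precision=4,suppress=True)
C={n:r.calibration(n) for n in('side','top','wrist')}
def tool():
    s=r.read_state();T=np.eye(4);T[:3,:3]=R.from_quat(s['tool_rot']).as_matrix();T[:3,3]=s['tool_pos'];return T
def snap(n,f):
    T=tool()@C['wrist']['T_tool_cam'] if n=='wrist' else C[n]['world_from_camera']
    im=r.capture(n);cv2.imwrite(f'pics/{f}.png',im);np.save(f'pics/{f}.npy',T);return im
def ray(n,T,px):
    K=C[n]['K'];d=T[:3,:3]@np.linalg.solve(K,[px[0],px[1],1.]);return T[:3,3],d/np.linalg.norm(d)
def plane(n,T,px,z):
    o,d=ray(n,T,px);return o+d*(z-o[2])/d[2]
def tri(a,b):
    # a,b=(name,T,px)
    o1,d1=ray(*a);o2,d2=ray(*b);M=np.c_[d1,-d2];t=np.linalg.lstsq(M,o2-o1,rcond=None)[0]
    p,q=o1+t[0]*d1,o2+t[1]*d2;return (p+q)/2,np.linalg.norm(p-q)
def proj(n,T,P):
    q=np.linalg.inv(T)@np.r_[P,1];k=C[n]['K']@q[:3];return k[:2]/k[2]
def delta(pos,yaw=None):
    """rows total (tool axes, scaled) from now to a TCP pos pointing down; yaw = world angle of tool x"""
    T=tool();v=T[:3,:3].T@(np.array(pos)-T[:3,3])/.75;print('pos',T[:3,3],'shift',v)
    if yaw is not None:
        G=np.array([[np.cos(yaw),np.sin(yaw),0],[np.sin(yaw),-np.cos(yaw),0],[0,0,-1]])
        print('turn',R.from_matrix(T[:3,:3].T@G).as_rotvec()/(np.pi/4))
E
python3 - <<'E'
from h import *
TT=C['top']['world_from_camera'];TS=C['side']['world_from_camera']
for n,p,z in [('fork',(242,213),.08),('pink',(234,184),.08),('turq',(233,243),.06),('cam2',(285,207),.06),('cam1',(314,207),.06),('cam0',(343,207),.06),('rackFL',(263,229),.012),('rackFR',(351,228),.012),('rackRL',(261,184),.057),('rackRR',(352,183),.057),('drFL',(133,218),.084),('drFR',(211,219),.084),('cabFL',(132,175),.095),('cabFR',(214,176),.095),('clock',(241,129),.058),('cards',(380,241),.03),('stamp',(115,241),.05)]:
    print(n,plane('top',TT,p,z))
T=tool();print(T)
a=cv2.imread('pics/top0.png')[170:255,215:365];b=cv2.imread('pics/side0.png')[120:230,235:345]
a=cv2.resize(a,None,fx=5,fy=5,interpolation=3);b=cv2.resize(b,None,fx=5,fy=5,interpolation=3)[:300];
cv2.imwrite('pics/cropA.png',a[:600,:800]); cv2.imwrite('pics/cropB.png',cv2.resize(cv2.imread('pics/side0.png')[120:230,235:345],None,fx=5,fy=5,interpolation=3))
E
```

```text
fork [0.5094 0.0025 0.08  ]
pink [0.602  0.0275 0.08  ]
turq [0.4154 0.0321 0.06  ]
cam2 [ 0.5288 -0.1349  0.06  ]
cam1 [ 0.5281 -0.2278  0.06  ]
cam0 [ 0.5274 -0.3206  0.06  ]
rackFL [ 0.4606 -0.0647  0.012 ]
rackFR [ 0.4617 -0.3536  0.012 ]
rackRL [ 0.6041 -0.0588  0.057 ]
rackRR [ 0.6049 -0.3523  0.057 ]
drFL [0.496  0.3463 0.084 ]
drFR [0.491  0.1002 0.084 ]
cabFL [0.6314 0.3494 0.095 ]
cabFR [0.6261 0.09   0.095 ]
clock [0.7855 0.0048 0.058 ]
cards [ 0.4184 -0.4425  0.03  ]
stamp [0.4246 0.4109 0.05  ]
[[ 0.9287  0.3709 -0.0007  0.2408]
 [ 0.3709 -0.9287  0.0014 -0.6032]
 [-0.0001 -0.0015 -1.      0.2305]
 [ 0.      0.      0.      1.    ]]
```

View pics/cropB.png

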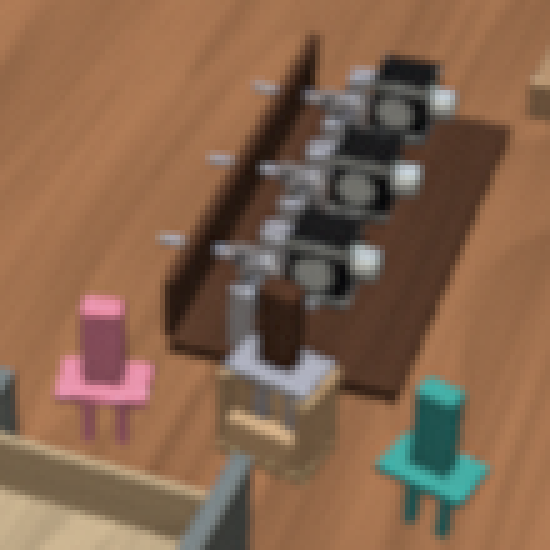

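The crop shows the grey flange and brown handle standing in the wooden stand, so that is the fork. The pink and turquoise ones stand on tines without a stand. Next I raise the arm over the scene for wrist views.

step_arm(targets=[[[1,0,0,-0.02,0,0,0.162],[1,0,0,-0.02,0,0,0.162],[1,0,0,-0.02,0,0,0.162],[1,0.025,-0.05,-0.005,0,0,0],[1,0.025,-0.05,-0.005,0,0,0],[1,0.025,-0.05,-0.005,0,0,0],[1,0.025,-0.05,-0.005,0,0,0],[1,0.025,-0.05,-0.005,0,0,0],[1,0.025,-0.05,-0.005,0,0,0],[1,0.025,-0.05,-0.005,0,0,0],[1,0.025,-0.05,-0.005,0,0,0],[1,0.025,-0.05,-0.005,0,0,0],[1,0.025,-0.05,-0.005,0,0,0],[1,0.025,-0.05,-0.005,0,0,0],[1,0.025,-0.05,-0.005,0,0,0],[1,0.025,-0.05,-0.005,0,0,0],[1,0,0,0,0,0,0],[1,0,0,0,0,0,0]]])

```text
clock: 1.95
tool_pos: [0.4858, -0.1157, 0.3248]
tool_rot: [1.0, 0.0, -0.0, 0.0]
force: [-0.3, -0.1, 0.6]
opening: 0.0857
grip_force: 0.0
```

```bash
python3 - <<'E'
from h import *
im=snap('wrist','w1');print(tool())
cv2.imwrite('pics/w1b.png',cv2.resize(im,(800,600),interpolation=3))
E
```

```text
[[ 1.     -0.002  -0.001   0.4852]
 [-0.002  -1.     -0.0007 -0.1172]
 [-0.001   0.0007 -1.      0.3247]
 [ 0.      0.      0.      1.    ]]
```

View pics/w1b.png

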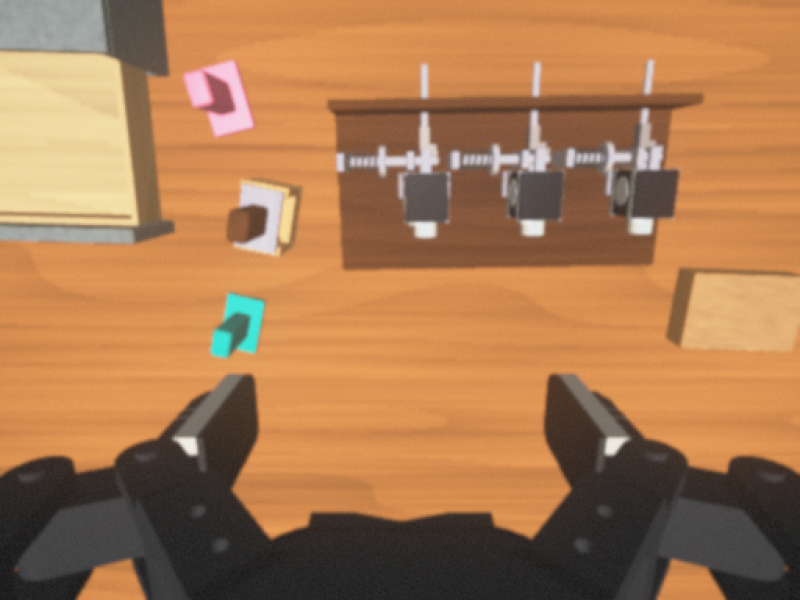

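The wrist view (800x600) shows the fork's flange at about (262,220) with its handle top at (240,225). The rack's bars run along row 158, with collars at (382,160), (497,158) and (613,157). The camera tops are at (427,197), (541,195) and (655,193). I'll take a closer view as the second measurement.

step_arm(targets=[[[1,0,-0.025,0.04,0,0,0],[1,0,-0.025,0.04,0,0,0],[1,0,-0.025,0.03,0,0,0],[1,0,0,0,0,0,0],[1,0,0,0,0,0,0]]])

```text
clock: 2.5
tool_pos: [0.4855, -0.0622, 0.2428]
tool_rot: [1.0, -0.002, -0.0, 0.001]
force: [0.5, -0.7, 0.8]
opening: 0.0854
grip_force: 0.0
```

```bash
python3 - <<'E'
from h import *
im=snap('wrist','w2');print(tool()[:3,3])
cv2.imwrite('pics/w2b.png',cv2.resize(im[60:330],None,fx=1.56,fy=1.56,interpolation=3))
E
```

```text
[ 0.4862 -0.0625  0.2435]
```

View pics/w2b.png

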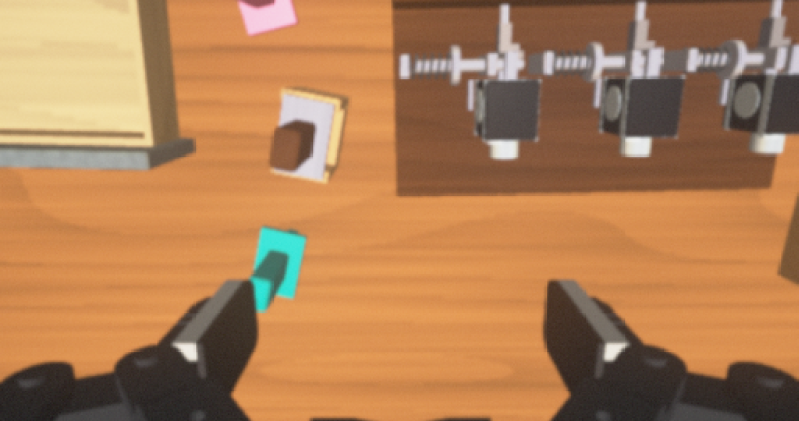

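```bash
cat >> h.py <<'E'
def rect(im,T,mask,z,name='wrist',n=3,area=60):
    mask=cv2.morphologyEx(mask,cv2.MORPH_OPEN,np.ones((2,2),np.uint8))
    cs=sorted(cv2.findContours(mask,cv2.RETR_EXTERNAL,cv2.CHAIN_APPROX_NONE)[0],key=cv2.contourArea,reverse=True)[:n]
    out=[]
    for c in cs:
        if cv2.contourArea(c)<area: continue
        P=np.array([plane(name,T,p,z)[:2] for p in c[:,0].astype(float)])
        (cx,cy),(w,h),a=cv2.minAreaRect((P*1000).astype(np.float32));M=cv2.moments(c)
        out.append((np.array([cx,cy])/1000,(w,h),a,(M['m10']/M['m00'],M['m01']/M['m00'])))
    return out
E
python3 - <<'E'
from h import *
px={}
for f,fx in(('w1',(110,80)),('w2',(165,100))):
    im=cv2.imread(f'pics/{f}.png');T=np.load(f'pics/{f}.npy');b,g,rr=[im[...,i].astype(int) for i in range(3)]
    x0=130 if f=='w1' else 165
    roi=np.zeros(im.shape[:2],np.uint8);roi[105:190,x0:x0+95 if f=='w1' else 240]=1
    fl=((b>rr-5)&(b>130)&(g>b-60)&(g<b+10)).astype(np.uint8)*roi
    hd=((rr<120)&(rr>b+15)&(b<70)).astype(np.uint8)*roi
    cm=((im.max(2)<75)&(im.max(2)-im.min(2)<25)).astype(np.uint8)
    roi2=np.zeros_like(roi);roi2[95:170,230:]=1
    for nm,m,z,n in(('flange',fl,.066,1),('handle',hd,.12,1),('both',((fl|hd)),.066,1),('cams',cm*roi2,.06,3)):
        for o in rect(im,T,m,z,n=n): print(f,nm,*o)
# handle tops / collars by hand px check
    px[f]=T
def full1(p): return (p[0]*.64,p[1]*.64)
def full2(p): return (p[0]/1.56,p[1]/1.56+60)
for nm,p1,p2 in [('collar2top',(382,147),(455,47)),('collar1top',(497,146),(597,45)),('camcorner2FL',(405,222),(476,138)),('cam1FR',(562,219),(672,137)),('rackFL',(344,268),(397,194)),('flangeFR',(279,255),(327,182)),('flangeRL',(243,183),(284,90)),('handletopF',(229,240),(271,160)),('barend2',(340,161),(402,66)),('barend1',(455,159),(546,63))]:
    print(nm,*tri(('wrist',px['w1'],full1(p1)),('wrist',px['w2'],full2(p2))))
E
```

```text
w1 flange [0.5106 0.0007] (30.027170181274414, 47.84089660644531) 79.8166275024414 (169.8629531388152, 137.58267020335984)
w1 handle [ 0.5133 -0.0125] (13.422706604003906, 21.473548889160156) 88.57707214355469 (164.24290220820188, 142.28286014721346)
w1 both [0.5106 0.0007] (30.027170181274414, 47.84089660644531) 79.8166275024414 (169.8629531388152, 137.58267020335984)
w2 flange [0.5111 0.0012] (30.56145477294922, 48.80390167236328) 78.56204986572266 (199.89234123739436, 143.34587080948486)
w2 handle [ 0.5162 -0.0094] (21.32966423034668, 15.028779983520508) 16.600831985473633 (194.73424657534247, 149.5689497716895)
w2 both [0.5111 0.0012] (30.56145477294922, 48.80390167236328) 78.56204986572266 (199.89234123739436, 143.34587080948486)
w2 cams [ 0.5297 -0.2321] (32.83466339111328, 34.64844512939453) 89.75012969970703 (422.87208278291496, 130.78445618670187)
w2 cams [ 0.5313 -0.3192] (35.65688705444336, 19.495342254638672) 3.168358087539673 (503.1819047619048, 128.0895238095238)
w2 cams [ 0.5204 -0.2936] (18.593896865844727, 12.416010856628418) 89.75057220458984 (477.8858625162127, 138.88067444876782)
collar2top [ 0.5696 -0.0999  0.0423] 0.0003531504979003576
collar1top [ 0.5706 -0.1974  0.0393] 0.00043515132191661386
camcorner2FL [ 0.5049 -0.1198  0.0214] 0.0009132740946291508
cam1FR [ 0.5084 -0.258   0.0392] 0.001281587272851732
rackFL [ 0.4569 -0.0597  0.0007] 0.0002221114099357003
flangeFR [ 0.4807 -0.0118  0.0613] 0.00012310388559819924
flangeRL [0.5415 0.0136 0.0615] 0.0020048958531612895
handletopF [0.4996 0.0181 0.0914] 0.0035472473539999946
barend2 [ 0.5578 -0.0639  0.04  ] 0.0005280030074955308
barend1 [ 0.5593 -0.1613  0.0463] 0.0006537425308064598
```

The fork's flange measures (0.511, 0.001), top about 0.062–0.066 m, yaw about -10.7°. That fits the stand and the reach. Now I grasp it.

step_arm(targets=[[[1,0.0165,-0.0425,0,0,0,0],[1,0.0165,-0.0425,0,0,0,0],[1,0,0,0.01,0,0,0.12],[1,0,0,0.01,0,0,0.12],[1,0,0,0.05,0,0,0],[1,0,0,0.05,0,0,0],[1,0,0,0.05,0,0,0],[1,0,0,0.043,0,0,0],[1,0,0,0,0,0,0],[1,0,0,0,0,0,0]]])

```text
clock: 3.55
tool_pos: [0.512, 0.0021, 0.0841]
tool_rot: [0.995, -0.096, 0.001, 0.0]
force: [-0.3, -0.1, 0.4]
opening: 0.0855
grip_force: 0.0
```

```bash
python3 - <<'E'
from h import *
delta([.511,.001,.083],np.radians(-10.7))
E
```

```text
pos [0.512  0.0021 0.0841] shift [-0.001   0.0017  0.0014]
turn [ 0.0002 -0.0023 -0.0071]
```

step_arm(targets=[[[0,0,0,0,0,0,0],[0,0,0,0,0,0,0],[0,0,0,0,0,0,0],[0,0,0,0,0,0,0],[0,0,0,0,0,0,0],[0,0,0,0,0,0,0],[0,0,0,0,0,0,0],[0,0,0,0,0,0,0]]], grip_force=60)

```text
clock: 4.35
tool_pos: [0.5109, 0.0033, 0.0833]
tool_rot: [0.995, -0.095, 0.0, 0.0]
force: [-0.9, -1.2, 5.1]
opening: 0.0152
grip_force: 59.0
```

```bash
python3 - <<'E'
from h import *
print(tool()); s=r.read_state(); print(s['force'],s['opening'],s['grip_force'])
im=snap('wrist','w3')
E
```

```text
[[ 0.9819 -0.1892  0.0005  0.5109]
 [-0.1892 -0.9819 -0.0003  0.0033]
 [ 0.0005  0.0002 -1.      0.0833]
 [ 0.      0.      0.      1.    ]]
[-0.9486 -1.2107  5.13  ] 0.015203334271010577 59.019752740859985
```

View pics/w3.png

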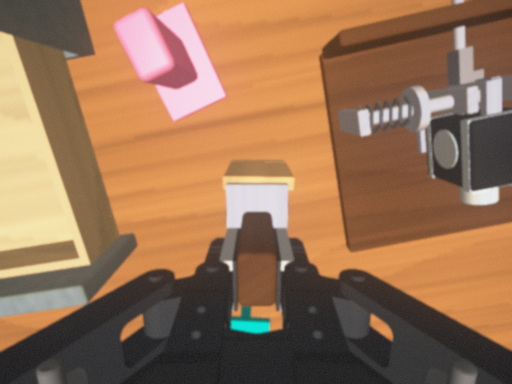

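```bash
python3 - <<'E'
from h import *
T=np.load('pics/w3.npy');t=tool()
for p,z in(((258,184),.066),((258,213),.12)):
    print('in tool',t[:3,:3].T@(plane('wrist',T,p,z)-t[:3,3]))
T1=np.load('pics/w1.npy');T2=np.load('pics/w2.npy')
f1=lambda p:(p[0]*.64,p[1]*.64); f2=lambda p:(p[0]/1.56,p[1]/1.56+60)
print('front',[plane('wrist',T1,f1(p),.012) for p in((344,267),(653,263))],[plane('wrist',T2,f2(p),.012) for p in((397,194),(771,187))])
print('shaft',[plane('wrist',T1,f1(p),.039)for p in((400,161),(515,159),(631,157))],[plane('wrist',T2,f2(p),.039) for p in((478,64),(613,62),(752,60))])
print('collarface',[plane('wrist',T1,f1(p),.039)for p in((386,161),(501,159),(617,157))],[plane('wrist',T2,f2(p),.039) for p in((460,65),(603,63),(745,60))])
# fine threshold: dark camera top edges
im=cv2.imread('pics/w2.png')
cv2.imwrite('pics/w2c.png',cv2.resize(im[75:165,250:420],None,fx=4.7,fy=4.7,interpolation=3))
E
```

```text
in tool [0.0273 0.0008 0.0173]
in tool [ 0.0298  0.0005 -0.0367]
front [array([ 0.4603, -0.0611,  0.012 ]), array([ 0.4643, -0.3583,  0.012 ])] [array([ 0.4596, -0.0597,  0.012 ]), array([ 0.464 , -0.3581,  0.012 ])]
shaft [array([ 0.5581, -0.1151,  0.039 ]), array([ 0.5598, -0.2134,  0.039 ]), array([ 0.5615, -0.3123,  0.039 ])] [array([ 0.5587, -0.1165,  0.039 ]), array([ 0.5596, -0.2097,  0.039 ]), array([ 0.5605, -0.3055,  0.039 ])]
collarface [array([ 0.5581, -0.1031,  0.039 ]), array([ 0.5598, -0.2014,  0.039 ]), array([ 0.5615, -0.3004,  0.039 ])] [array([ 0.5581, -0.104 ,  0.039 ]), array([ 0.559 , -0.2029,  0.039 ]), array([ 0.5605, -0.3007,  0.039 ])]
```

View pics/w2c.png

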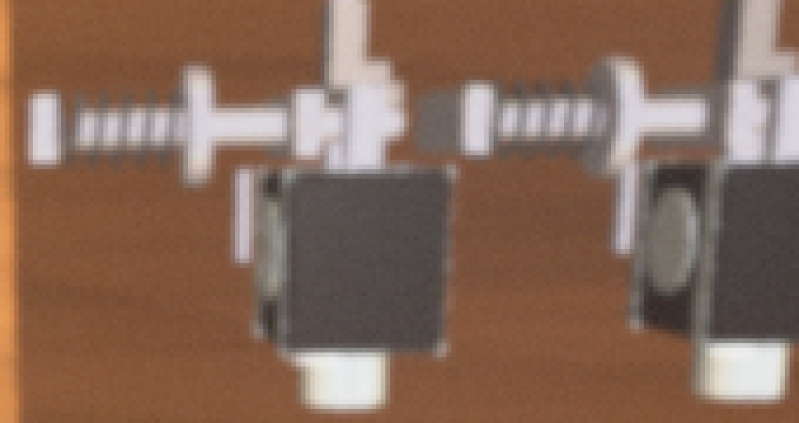

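The pads are square on the handle, with the flange's far edge at (258,184), so the fork's centre is about 1 mm ahead of the TCP. Collar faces come out at about y = -0.102, -0.198 and -0.293, the bar line at x ≈ 0.559–0.561, and the rack yaw at +0.8°. I lift the fork and carry it over bar 2.

step_arm(targets=[[[0,0,0,-0.02,0,0,0],[0,0,0,-0.03,0,0,0],[0,0,0,-0.04,0,0,0],[0,0,0,-0.057,0,0,0],[0,0,0,0,0,0,-0.13],[0,0,0,0,0,0,-0.13],[0,0.015,0.0386,0,0,0,0],[0,0.015,0.0386,0,0,0,0],[0,0.015,0.0386,0,0,0,0],[0,0.015,0.0386,0,0,0,0],[0,0,0,0,0,0,0],[0,0,0,0,0,0,0]]], grip_force=80)

```text
clock: 5.6
tool_pos: [0.5566, -0.1122, 0.192]
tool_rot: [1.0, 0.006, -0.001, -0.0]
force: [-0.3, 0.8, -0.7]
opening: 0.0153
grip_force: 78.0
```

```bash
python3 - <<'E'
from h import *
delta([.5578,-.1115,.13],.014)
im=snap('wrist','w4');print(r.read_state()['force'])
E
```

```text
pos [ 0.5566 -0.1122  0.192 ] shift [ 0.0017 -0.0008  0.0827]
turn [-0.0011  0.0023 -0.0022]
[-0.389  -0.0029 -2.0745]
```

View pics/w4.png

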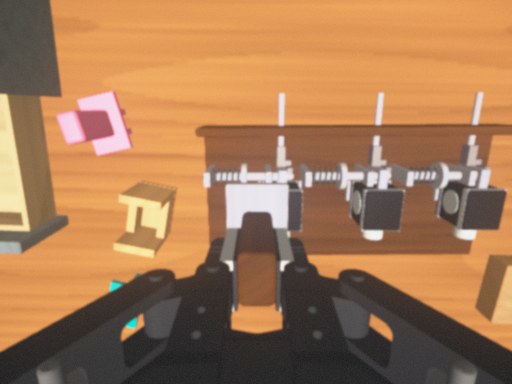

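The fork hangs aligned over bar 2, and its stand is empty at (148,218). I'll pick out the collar columns numerically from this view.

```bash
python3 - <<'E'
from h import *
im=cv2.imread('pics/w4.png');T=np.load('pics/w4.npy')
g=im.min(2)
for row in range(163,188,2): print(row,g[row,205:300:2], )
print()
for row in range(163,188,3): print(row,g[row,300:400:2])
E
```

```text
163 [ 79  68  71  76  78  70  75  74  73  73  72  72  75  73  73  75  75  79
 106 129 124  95  77  79  77  79  77  81  77  79  82  86  85  79  77  96
 177 207 209 208 210 207 202 131  76  68  69  76]
165 [ 88  71  87 103 106  89  73  74  75  73  74  72  73  72  74  75  76  80
 133 177 172 111  80  79  78  78  76  78  77  83 106 118 112  86  76  93
 169 198 200 197 191 171 164 115  79  74  75  90]
167 [ 86  85 110 115 110  92  85  72  76  84  76  85  79  78  83  80  76  98
 163 210 195 122  81  81  81  78  83  80  83  82 115 124 120  94  82  92
 134 148 148 148 133 122 137 124  90  74  76  92]
169 [ 97 108 117 116  95  99  93  79  83  94  77  91  87  78  96  87  84 105
 180 225 217 130  83  84  80  85  77  82  83  84 115 127 125 100  83  89
 115 139 143 140 141 162 194 180 108  76  73  93]
171 [125 134 123 110  99  96  99 108  96 105 105  98 109 102 103 118 107 116
 196 231 221 146 109 108 108 106 111 111 107 110 127 151 155 134 114 112
 143 195 212 211 209 198 206 189 103  77  78  96]
173 [211 209 174 108 107 119 162 181 141 176 175 139 185 170 147 190 158 160
 220 231 224 202 201 19
[... 2672 characters left out ...]
02 126 123 214 228
 226 221 206 156 218 228 230 226 215 143  97 104 108 105]
181 [188 125 131 217 228 221 138 105 103 105 111 104 102 106  93 107 100  93
 112 114 123 203 229 218 208 177 138 144 124 125 115 108 107 130 216 226
 228 226 201 158 219 229 230 221 195 189  96  74  84  94]
184 [215 128 131 218 228 217 120  75  77  78  75  80  77  77  75  73  78  80
  93 108 141 219 227 204 214 173 109  82  53  56  55  67  87 137 218 227
 216 141 122 166 224 229 229 209 111 101  72  70  69  68]
187 [185 112  83 126 134 120  79  69  73  71  71  70  65  71  65  65  68  70
  82 109 154 190 184 161 213 162 114  73  54  60  54  58  63  81 113 116
 109  75  93 172 220 224 222 195  91  72  67  71  74  78]
```

```bash
python3 - <<'E'
from h import *
T=np.load('pics/w4.npy')
for p,z in(((256,176.3),.041),((247,170),.05),((264,176),.055),((349,176),.045),((368,176),.05)): print(p,plane('wrist',T,p,z))
t=tool()
print('flange far',t[:3,:3].T@(plane('wrist',T,(257,184),t[2,3]-.0173)-t[:3,3]))
E
```

```text
(256, 176.3) [ 0.5584 -0.1115  0.041 ]
(247, 170) [ 0.5663 -0.103   0.05  ]
(264, 176) [ 0.5619 -0.1189  0.055 ]
(349, 176) [ 0.5606 -0.2009  0.045 ]
(368, 176) [ 0.5619 -0.2173  0.05  ]
flange far [0.0274 0.0015 0.0173]
```

step_arm(targets=[[[0,0.001,-0.0025,0.03,0,0,0],[0,0,0,0.03,0,0,0],[0,0,0,0.02,0,0,0],[0,0,0,0.014,0,0,0],[0,0,0,0.014,0,0,0],[0,0,0,0,0,0,0],[0,0,0,0.014,0,0,0],[0,0,0,0.014,0,0,0],[0,0,0,0,0,0,0],[0,0,0,0,0,0,0]]])

```text
clock: 6.65
tool_pos: [0.5578, -0.11, 0.0908]
tool_rot: [1.0, 0.007, -0.0, -0.0]
force: [0.7, 0.6, -0.1]
opening: 0.0153
grip_force: 78.0
```

step_arm(targets=[[[0,0,-0.0067,0,0,0,0],[0,0,-0.0067,0,0,0,0],[0,0,-0.0067,0,0,0,0],[0,0,-0.0067,0,0,0,0],[0,0,-0.0067,0,0,0,0],[0,0,0,0,0,0,0],[0,0,0,0,0,0,0]]])

```text
clock: 7.35
tool_pos: [0.5578, -0.0862, 0.0914]
tool_rot: [1.0, 0.007, 0.0, 0.001]
force: [-0.6, -5.2, -1.9]
opening: 0.0153
grip_force: 78.3
```

```bash
python3 - <<'E'
from h import *
print(r.read_state()['force'],r.read_state()['torque'])
snap('wrist','w5')
E
```

```text
[-0.5993 -5.1921 -1.8724] [-1.3635 -0.1855  0.0387]
```

View pics/w5.png

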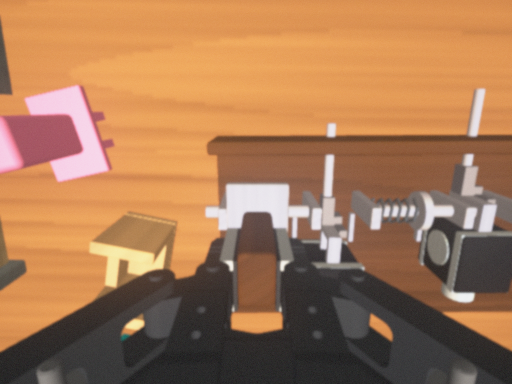

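The bar is in (about 5 N on the fork), and ejector rod 2 at (331,130) has moved forward, pushing camera 2. I'll hold until the travel ends.

step_arm(targets=[[[0,0,-0.002,0,0,0,0],[0,0,0,0,0,0,0],[0,0,0,0,0,0,0],[0,0,0,0,0,0,0],[0,0,0,0,0,0,0],[0,0,0,0,0,0,0],[0,0,0,0,0,0,0],[0,0,0,0,0,0,0],[0,0,0,0,0,0,0],[0,0,0,0,0,0,0]]])

```text
clock: 8.4
tool_pos: [0.5578, -0.0848, 0.0913]
tool_rot: [1.0, 0.007, 0.0, 0.001]
force: [0.7, -4.9, -1.0]
opening: 0.0151
grip_force: 78.2
```

```bash
python3 - <<'E'
from h import *
a=cv2.imread('pics/w5.png');b=snap('wrist','w6')
print(cv2.absdiff(a,b)[120:280,300:370].max(2).mean(), r.read_state()['force'],tool()[:3,3])
for im in(a,b): print(im.min(2)[120:280:4,331])
E
```

```text
15.748571428571429 [ 0.3188 -5.1967 -1.9606] [ 0.5578 -0.0848  0.0913]
[ 86 217 231 230 188  44  66  64  65 224 229 227 226 223 224 217 207 197
 190 158 196 198 197 196 198 197 178 125 124 145 226 226 228 229 229 228
 141 105  62  62]
[ 84  93 217 224 178  46  61  66  66 224 231 230 231 230 231 231 231 230
 230 228 170 195 195 194 197 195 194 149 122 119 145 209 216 218 223 225
 221 127  72  63]
```

step_arm(targets=[[[0,0,0,0,0,0,0],[0,0,0,0,0,0,0],[0,0,0,0,0,0,0],[0,0,0,0,0,0,0],[0,0,0,0,0,0,0],[0,0,0,0,0,0,0],[0,0,0,0,0,0,0],[0,0,0,0,0,0,0]]])

```text
clock: 9.25
tool_pos: [0.5578, -0.0848, 0.0914]
tool_rot: [1.0, 0.007, 0.0, 0.001]
force: [-0.4, -5.8, -1.3]
opening: 0.0152
grip_force: 78.2
```

```bash
python3 - <<'E'
from h import *
a=cv2.imread('pics/w6.png');b=snap('wrist','w7')
print(cv2.absdiff(a,b)[120:280,300:370].max(2).mean(), tool()[:3,3])
for im in(b,): print(im.min(2)[120:280:4,331])
T=np.load('pics/w7.npy')
# camera back edge eye etc
print(plane('wrist',T,(331,126),.03))
E
```

```text
2.742232142857143 [ 0.5579 -0.0848  0.0914]
[ 87  90 216 225 179  45  60  63  67 223 229 231 230 230 230 231 230 230
 230 228 167 196 196 194 195 196 194 149 122 121 147 208 217 220 223 225
 222 132  71  62]
[ 0.6136 -0.1325  0.03  ]
```

Ejector 2 has stopped, so camera 2 is out. Releasing and moving to bar 1, one 95 mm pitch along the tool's y.

step_arm(targets=[[[0,0,0.012,0,0,0,0],[0,0,0.012,0,0,0,0],[0,0,0.0115,0,0,0,0],[0,0,0,0,0,0,0],[0,0,0,-0.025,0,0,0],[0,0,0,-0.04,0,0,0],[0,0,0.0422,0,0,0,0],[0,0,0.0422,0,0,0,0],[0,0,0.0422,0,0,0,0],[0,0,0,0,0,0,0],[0,0,0,0,0,0,0]]])

```text
clock: 10.4
tool_pos: [0.5591, -0.2044, 0.1395]
tool_rot: [1.0, 0.006, -0.0, -0.001]
force: [0.5, 0.4, -0.9]
opening: 0.0149
grip_force: 78.5
```

```bash
python3 - <<'E'
from h import *
b=snap('wrist','w8');print(tool()[:3,3])
g=b.min(2)
cv2.imwrite('pics/w8c.png',cv2.resize(b[130:300,190:420],None,fx=3.4,fy=3.4,interpolation=3))
E
```

```text
[ 0.5594 -0.2031  0.1395]
```

View pics/w8c.png

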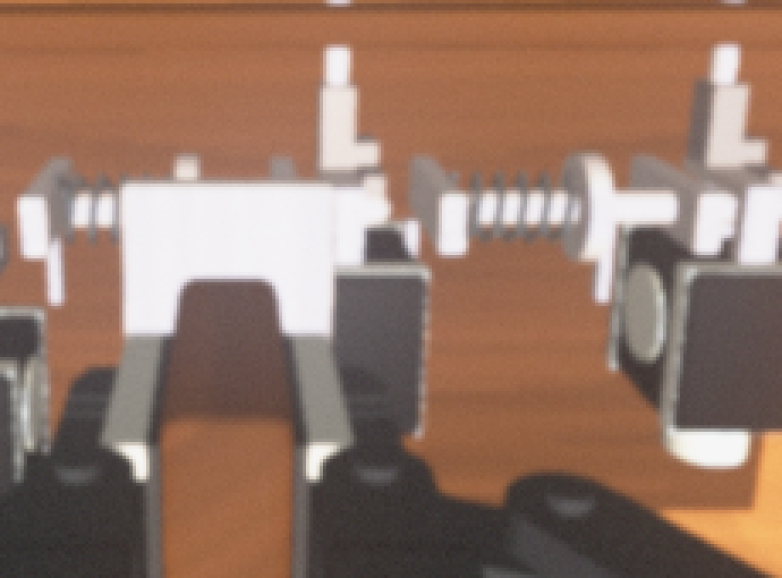

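Collar 1's face (column 248) and its lug (column 270) bracket the fork, centred to about 1 mm. Camera 2 at the left has moved forward. Lower and push.

step_arm(targets=[[[0,0,0.001,0.02,0,0,0],[0,0,0,0.015,0,0,0],[0,0,0,0.015,0,0,0],[0,0,0,0.015,0,0,0],[0,0,0,0,0,0,0],[0,0,0,0,0,0,0]]])

```text
clock: 11.05
tool_pos: [0.5592, -0.2055, 0.0906]
tool_rot: [1.0, 0.007, -0.0, -0.0]
force: [0.0, 0.3, -0.8]
opening: 0.0149
grip_force: 78.5
```

step_arm(targets=[[[0,0,-0.0067,0,0,0,0],[0,0,-0.0067,0,0,0,0],[0,0,-0.0067,0,0,0,0],[0,0,-0.0067,0,0,0,0],[0,0,-0.0067,0,0,0,0],[0,0,-0.002,0,0,0,0],[0,0,0,0,0,0,0],[0,0,0,0,0,0,0],[0,0,0,0,0,0,0],[0,0,0,0,0,0,0],[0,0,0,0,0,0,0],[0,0,0,0,0,0,0],[0,0,0,0,0,0,0],[0,0,0,0,0,0,0],[0,0,0,0,0,0,0],[0,0,0,0,0,0,0],[0,0,0,0,0,0,0],[0,0,0,0,0,0,0],[0,0,0,0,0,0,0],[0,0,0,0,0,0,0]]])

```text
clock: 13.05
tool_pos: [0.5593, -0.1805, 0.0916]
tool_rot: [1.0, 0.007, 0.001, 0.001]
force: [0.2, -5.1, -2.3]
opening: 0.0145
grip_force: 78.3
```

```bash
python3 - <<'E'
from h import *
b=snap('wrist','w9');print(tool()[:3,3])
a=cv2.imread('pics/w7.png');print(b.min(2)[120:280:4,331],cv2.absdiff(a,b)[120:220,310:350].max(2).mean())
E
```

```text
[ 0.5593 -0.1805  0.0916]
[ 91 103 238 240 201  60  71  74  84 241 241 241 241 240 241 238 237 236
 237 228 187 217 216 217 216 216 215 152 140 137 197 238 239 239 239 239
 234 150  78  70] 20.95475
```

Ejector 1 matches the fully ejected pattern. On to bar 0.

step_arm(targets=[[[0,0,0.012,0,0,0,0],[0,0,0.012,0,0,0,0],[0,0,0.0105,0,0,0,0],[0,0,0,0,0,0,0],[0,0,0,-0.025,0,0,0],[0,0,0,-0.04,0,0,0],[0,0,0.0422,0,0,0,0],[0,0,0.0422,0,0,0,0],[0,0,0.0422,0,0,0,0],[0,0,0,0,0,0,0],[0,0,0,0,0,0,0]]])

```text
clock: 14.2
tool_pos: [0.5603, -0.2994, 0.1393]
tool_rot: [1.0, 0.006, -0.0, -0.001]
force: [0.1, 1.5, -0.7]
opening: 0.0154
grip_force: 78.6
```

```bash
python3 - <<'E'
from h import *
b=snap('wrist','w10');print(tool()[:3,3]);a=cv2.imread('pics/w8.png')
for im in(a,b): print(im.min(2)[178:182,238:280].mean(0).astype(int))
E
```

```text
[ 0.5607 -0.298   0.1394]
[ 93  98 114 154 194 211 212 212 209 191 151 113  98  94  94  95  94  95
  94  95  95  96  95  95  94  96  94  95  95  97 103 119 132 140 140 141
 140 135 123 106  96  94]
[ 89  93 106 145 186 205 206 206 204 187 151 109  90  85  85  86  86  86
  86  85  87  87  87  87  86  86  86  86  89  88  93 104 121 127 130 131
 130 127 117 102  91  88]
```

Identical geometry to station 1. Lower and push.

step_arm(targets=[[[0,0,0.001,0.02,0,0,0],[0,0,0,0.015,0,0,0],[0,0,0,0.015,0,0,0],[0,0,0,0.015,0,0,0],[0,0,0,0,0,0,0],[0,0,0,0,0,0,0]]])

```text
clock: 14.85
tool_pos: [0.5605, -0.3004, 0.0906]
tool_rot: [1.0, 0.007, -0.0, -0.0]
force: [0.0, -0.3, -0.8]
opening: 0.015
grip_force: 78.6
```

step_arm(targets=[[[0,0,-0.0067,0,0,0,0],[0,0,-0.0067,0,0,0,0],[0,0,-0.0067,0,0,0,0],[0,0,-0.0067,0,0,0,0],[0,0,-0.0067,0,0,0,0],[0,0,-0.002,0,0,0,0],[0,0,0,0,0,0,0],[0,0,0,0,0,0,0],[0,0,0,0,0,0,0],[0,0,0,0,0,0,0],[0,0,0,0,0,0,0],[0,0,0,0,0,0,0],[0,0,0,0,0,0,0],[0,0,0,0,0,0,0],[0,0,0,0,0,0,0],[0,0,0,0,0,0,0],[0,0,0,0,0,0,0],[0,0,0,0,0,0,0],[0,0,0,0,0,0,0],[0,0,0,0,0,0,0]]])

```text
clock: 16.85
tool_pos: [0.5605, -0.2757, 0.0918]
tool_rot: [1.0, 0.007, 0.001, 0.001]
force: [1.3, -5.4, -2.0]
opening: 0.015
grip_force: 78.6
```

```bash
python3 - <<'E'
from h import *
b=snap('wrist','w11');print(tool()[:3,3])
print(b.min(2)[120:280:4,331])
E
```

```text
[ 0.5605 -0.2758  0.0918]
[ 90 123 237 238 133  62  75  72 116 236 237 236 237 236 234 232 230 222
 215 203 189 211 209 210 208 210 206 134 132 129 218 234 235 235 235 236
 215 150  67  69]
```

step_arm(targets=[[[0,0,0,0,0,0,0],[0,0,0,0,0,0,0],[0,0,0,0,0,0,0],[0,0,0,0,0,0,0],[0,0,0,0,0,0,0],[0,0,0,0,0,0,0],[0,0,0,0,0,0,0],[0,0,0,0,0,0,0]]])

```text
clock: 17.7
tool_pos: [0.5605, -0.2758, 0.0918]
tool_rot: [1.0, 0.007, 0.001, 0.001]
force: [1.0, -4.9, -2.4]
opening: 0.0155
grip_force: 78.6
```

```bash
python3 - <<'E'
from h import *
b=snap('wrist','w12');print(b.min(2)[120:280:4,331])
E
```

```text
[ 91 122 235 237 133  59  72  72 113 238 238 237 238 235 234 231 231 223
 216 202 193 211 210 208 211 209 207 136 133 128 218 234 235 235 235 236
 215 148  60  69]
```

step_arm(targets=[[[0,0,0.012,0,0,0,0],[0,0,0.012,0,0,0,0],[0,0,0.0105,0,0,0,0],[0,0,0,0,0,0,0],[0,0,0,-0.025,0,0,0],[0,0,0,-0.05,0,0,0],[0,0,0,-0.06,0,0,0],[0,-0.0076,-0.0508,0,0,0,0],[0,-0.0076,-0.0508,0,0,0,0],[0,-0.0076,-0.0508,0,0,0,0],[0,-0.0076,-0.0508,0,0,0,0],[0,-0.0076,-0.0508,0,0,0,0],[0,-0.0076,-0.0508,0,0,0,0],[0,-0.0076,-0.0508,0,0,0,0],[0,-0.0076,-0.0508,0,0,0,0],[0,0,0,0,0,0,0.13],[0,0,0,0,0,0,0.13],[0,0,0,0,0,0,0],[0,0,0,0,0,0,0]]])

```text
clock: 19.65
tool_pos: [0.5104, 0.0049, 0.1921]
tool_rot: [0.996, -0.094, -0.0, -0.0]
force: [-0.9, 0.2, -0.8]
opening: 0.0152
grip_force: 78.9
```

```bash
python3 - <<'E'
from h import *
delta([.5109,.0033,.0845],np.radians(-10.91))
snap('wrist','w13')
E
```

```text
pos [0.5104 0.0049 0.1921] shift [0.0012 0.0021 0.1435]
turn [-0.0005  0.0011  0.0034]
```

View pics/w13.png

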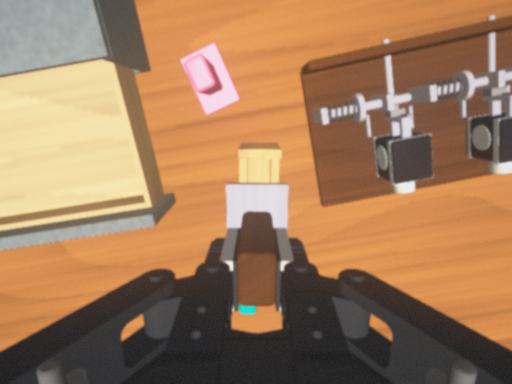

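Aligned over the stand (258,163). Cameras 2 and 1 stand forward, clear of their bars. Lowering the fork.

step_arm(targets=[[[0,0.001,0.002,0.04,0,0,0],[0,0,0,0.03,0,0,0],[0,0,0,0.02,0,0,0],[0,0,0,0.02,0,0,0],[0,0,0,0.014,0,0,0],[0,0,0,0.01,0,0,0],[0,0,0,0.008,0,0,0],[0,0,0,0,0,0,0],[0,0,0,0,0,0,0]]])

```text
clock: 20.6
tool_pos: [0.5116, 0.0027, 0.0862]
tool_rot: [0.995, -0.095, 0.0, -0.0]
force: [0.2, 0.7, -1.2]
opening: 0.0152
grip_force: 79.0
```

step_arm(targets=[[[0,0,0,0.003,0,0,0],[0,0,0,0,0,0,0],[0.4,0,0,0,0,0,0],[0.6,0,0,0,0,0,0],[0.6,0,0,0,0,0,0],[0.6,0,0,0,0,0,0],[0.6,0,0,0,0,0,0],[0.6,0,0,-0.02,0,0,0],[0.6,0,0,-0.04,0,0,0],[0.6,0,0,-0.06,0,0,0],[0.6,0,0,-0.06,0,0,0],[0.6,0,0,-0.06,0,0,-0.13],[0.6,0,0,0,0,0,-0.13],[0.6,0,0,0,0,0,0],[0.6,0,0,0,0,0,0]]])

```text
clock: 22.1
tool_pos: [0.5105, 0.0025, 0.2627]
tool_rot: [1.0, 0.006, -0.001, 0.0]
force: [0.2, 0.2, 0.1]
opening: 0.0512
grip_force: 0.0
```

```bash
python3 - <<'E'
from h import *
b=snap('wrist','w14');t=tool();print(t[:3,3])
T=np.load('pics/w14.npy')
bb,g,rr=[b[...,i].astype(int) for i in range(3)]
fl=((bb>rr-5)&(bb>130)&(g<bb+10)).astype(np.uint8);roi=np.zeros_like(fl);roi[:290,150:330]=1
for o in rect(b,T,fl*roi,.066,n=2):print(*o)
cv2.imwrite('pics/w14b.png',cv2.resize(b,(800,600),interpolation=3))
E
```

```text
[0.5103 0.0025 0.2622]
[0.5118 0.0017] (30.468631744384766, 47.929866790771484) 80.05352020263672 (257.0539065165472, 160.25315591948137)
[0.6572 0.1037] (10.030754089355469, 40.05399703979492) 85.42455291748047 (155.65022605836415, 22.075626798191532)
```

View pics/w14b.png

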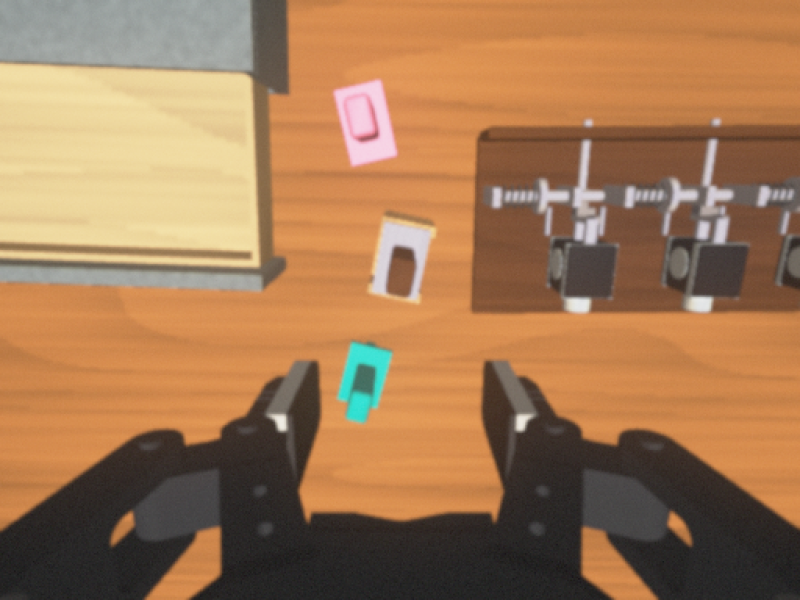

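The fork is back in its stand at (0.512, 0.002), with its handle at (402,272). Cameras 2 and 1 are free at (590,268) and (718,270). Now I go to camera 2.

step_arm(targets=[[[0.9,-0.0026,0.0463,0.014,0,0,0],[0.9,-0.0026,0.0463,0.014,0,0,0],[0.9,-0.0026,0.0463,0.014,0,0,0],[0.9,-0.0026,0.0463,0.014,0,0,0],[0.9,0,0,0,0,0,0],[0.9,0,0,0,0,0,0]]])

```text
clock: 22.75
tool_pos: [0.5042, -0.1368, 0.2199]
tool_rot: [1.0, 0.005, -0.002, -0.001]
force: [-0.0, 0.8, -0.2]
opening: 0.0766
grip_force: 0.0
```

```bash
cat >> h.py <<'E'
def camtop(f,roi=None):
    b=snap('wrist',f);T=np.load(f'pics/{f}.npy')
    m=((b.max(2)<100)&(b.max(2).astype(int)-b.min(2)<25)).astype(np.uint8);m[250:]=0
    # whole dark blobs, reported at the top's height
    for o in rect(b,T,m,.060,n=5): print('dark',*o)
    return b
E
python3 - <<'E'
from h import *
b=camtop('w15');print(tool()[:3,3])
cv2.imwrite('pics/w15b.png',cv2.resize(b[90:260,180:400],None,fx=3.4,fy=3.4,interpolation=3))
E
```

```text
dark [0.6435 0.0725] (37.82936477661133, 36.306785583496094) 79.83390045166016 (21.346557641833233, 20.336967494447805)
dark [ 0.5064 -0.2321] (35.85986328125, 33.920963287353516) 0.6022099852561951 (351.8774013785012, 174.32424109106907)
dark [ 0.5045 -0.1381] (32.33571243286133, 36.006591796875) 89.8729248046875 (258.59284890426756, 175.9546877574559)
dark [ 0.5078 -0.3257] (32.30651092529297, 36.90427017211914) 89.86204528808594 (444.468992248062, 172.97623862487362)
dark [ 0.5259 -0.2981] (16.00172233581543, 13.057222366333008) 78.65228271484375 (421.2345132743363, 155.08702064896755)
[ 0.5049 -0.1356  0.2205]
```

View pics/w15b.png

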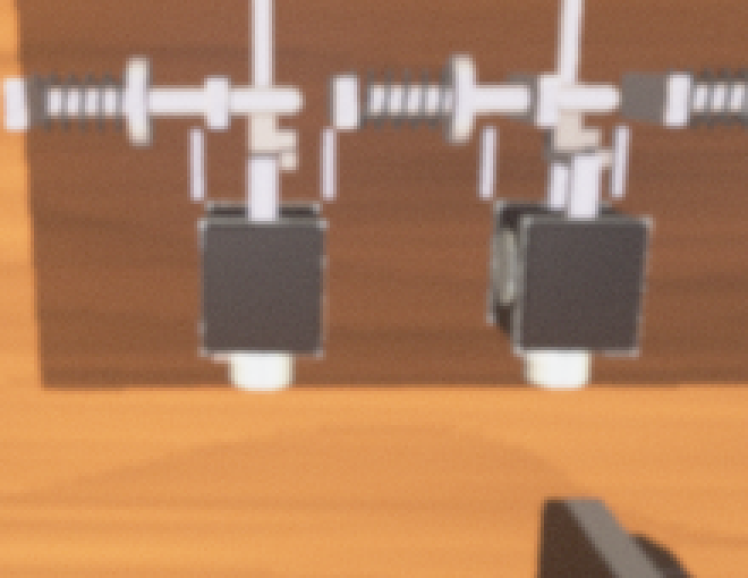

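Camera 2 stands free at (263,287 in the crop), measured (0.5045, -0.138). Camera 1 is at (0.506, -0.232) and camera 0 at (0.508, -0.326), 94 mm apart as they should be. Grasping camera 2.

step_arm(targets=[[[0.9,0,0.003,0.06,0,0,0],[0.9,0,0,0.06,0,0,0],[0.9,0,0,0.06,0,0,0],[0.9,0,0,0.05,0,0,0],[0.9,0,0,0.027,0,0,0],[0.9,0,0,0,0,0,0],[0,0,0,0,0,0,0],[0,0,0,0,0,0,0],[0,0,0,0,0,0,0],[0,0,0,0,0,0,0],[0,0,0,0,0,0,0],[0,0,0,0,0,0,0]]], grip_force=50)

```text
clock: 24.0
tool_pos: [0.507, -0.1383, 0.0307]
tool_rot: [1.0, 0.007, 0.002, 0.0]
force: [-0.8, 1.9, 6.9]
opening: 0.0352
grip_force: 50.9
```

step_arm(targets=[[[0,0,0,-0.03,0,0,0],[0,0,0,-0.05,0,0,0],[0,0,0,-0.06,0,0,0],[0,0,0,-0.06,0,0,0],[0,0,0,-0.05,0,0,0],[0,0.0085,-0.0535,0,0,0,0.02],[0,0.0085,-0.0535,0,0,0,0.02],[0,0.0085,-0.0535,0,0,0,0],[0,0.0085,-0.0535,0,0,0,0],[0,0.0085,-0.0535,0,0,0,0],[0,0.0085,-0.0535,0,0,0,0],[0,0.0085,-0.0535,0,0,0,0],[0,0.0085,-0.0535,0,0,0,0],[0,0.0085,-0.0535,0,0,0,0],[0,0,0,0,0,0,0],[0,0,0,0,0,0,0]]])

```text
clock: 25.6
tool_pos: [0.5667, 0.2228, 0.2163]
tool_rot: [1.0, -0.008, -0.0, 0.0]
force: [-0.5, -1.7, -1.9]
opening: 0.0355
grip_force: 50.6
```

```bash
python3 - <<'E'
from h import *
s=r.read_state();print(s['opening'],s['force']);print(tool())
b=snap('wrist','w16')
cv2.imwrite('pics/w16b.png',cv2.resize(b,(800,600),interpolation=3))
E
```

```text
0.035492573213471164 [-0.5016 -1.6837 -1.9479]
[[ 0.9999 -0.0151 -0.0002  0.5667]
 [-0.0151 -0.9999 -0.0004  0.2228]
 [-0.0002  0.0004 -1.      0.2163]
 [ 0.      0.      0.      1.    ]]
```

View pics/w16b.png

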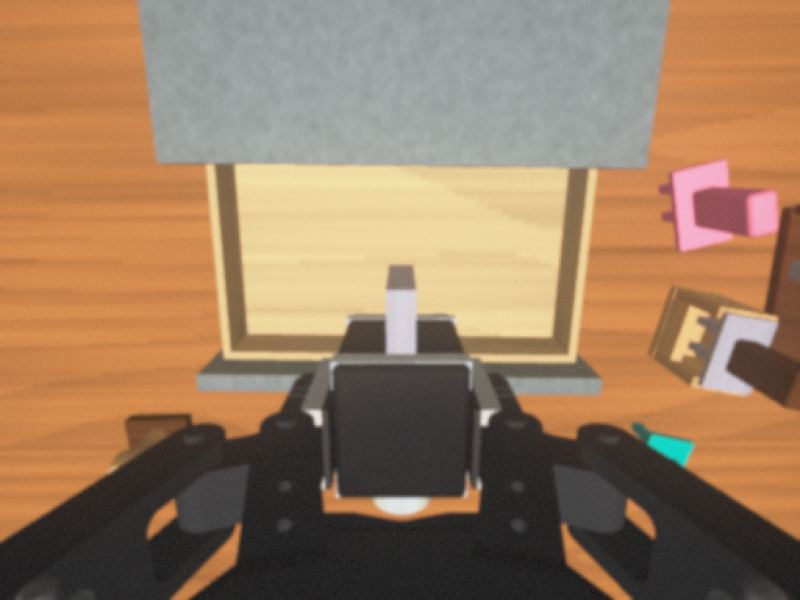

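The drawer interior is visible: floor front corners at (245,338) and (555,337), cabinet edge from (157,162) to (648,167). Camera 2 is held at (400,430).

```bash
python3 - <<'E'
from h import *
T=np.load('pics/w16.npy');f=lambda p:(p[0]*.64,p[1]*.64)
for n,p,z in(('floorFL',(245,338),.021),('floorFR',(555,337),.021),('floorL rear',(237,170),.021),('floorR rear',(567,170),.021),('cabL',(157,162),.095),('cabR',(648,167),.095),('panelFL',(198,390),.084),('panelFR',(601,390),.084),('panelRL',(222,354),.084),('wallL',(207,165),.058),('wallR',(597,168),.058)): print(n,plane('wrist',T,f(p),z))
E
```

```text
floorFL [0.5131 0.3395 0.021 ]
floorFR [0.5103 0.1089 0.021 ]
floorL rear [0.6338 0.3327 0.021 ]
floorR rear [0.6303 0.109  0.021 ]
cabL [0.6384 0.3502 0.095 ]
cabR [0.6318 0.0911 0.095 ]
panelFL [0.5017 0.3504 0.084 ]
panelFR [0.4977 0.0988 0.084 ]
panelRL [0.5254 0.3327 0.084 ]
wallL [0.6369 0.3383 0.058 ]
wallR [0.6315 0.1034 0.058 ]
```

step_arm(targets=[[[0,0,-0.046,0,0,0,0],[0,0,-0.046,0,0,0,0],[0,0,0,0.05,0,0,0],[0,0,0,0.06,0,0,0],[0,0,0,0.05,0,0,0],[0,0,0,0.035,0,0,0],[0,0,0,0.025,0,0,0],[0,0,0,0.012,0,0,0],[0,0,0,0,0,0,0],[0,0,0,0,0,0,0]]])

```text
clock: 26.65
tool_pos: [0.5694, 0.2903, 0.0434]
tool_rot: [1.0, -0.009, 0.001, -0.0]
force: [-0.3, 0.4, -1.8]
opening: 0.0351
grip_force: 50.7
```

step_arm(targets=[[[0,0,0,0.003,0,0,0],[0,0,0,0,0,0,0],[0.55,0,0,0,0,0,0],[0.55,0,0,0,0,0,0],[0.55,0,0,0,0,0,0],[0.55,0,0,0,0,0,0],[0.55,0,0,-0.02,0,0,0],[0.55,0,0,-0.05,0,0,0],[0.55,0,0,-0.06,0,0,0],[0.55,0,0,-0.06,0,0,0],[0.55,0,0,-0.05,0,0,0],[0.55,0,0,0,0,0,0],[0.55,0,0,0,0,0,0]]])

```text
clock: 27.95
tool_pos: [0.5689, 0.2913, 0.2222]
tool_rot: [1.0, -0.009, 0.002, -0.001]
force: [0.0, -0.4, 0.4]
opening: 0.0473
grip_force: 0.0
```

```bash
python3 - <<'E'
from h import *
s=r.read_state();print(s['opening'],s['force'],tool()[:3,3])
b=snap('wrist','w17');T=np.load('pics/w17.npy')
m=((b.max(2)<100)&(b.max(2).astype(int)-b.min(2)<25)).astype(np.uint8);m[260:]=0
for o in rect(b,T,m,.069,n=4): print('dark',*o)
E
```

```text
0.0473112444308308 [ 0.0338 -0.3873  0.3908] [0.5689 0.2913 0.2222]
dark [0.5664 0.29  ] (32.03615951538086, 35.40419006347656) 88.9935073852539 (257.8143207605029, 180.8692118981907)
dark [0.4995 0.2917] (138.76950073242188, 38.482112884521484) 89.01643371582031 (260.6408182683159, 242.44576593720265)
dark [0.4939 0.1605] (124.94762420654297, 30.96401596069336) 89.57171630859375 (371.7339285714286, 239.55218253968252)
dark [0.4904 0.3743] (8.91396713256836, 25.829280853271484) 56.30609893798828 (178.62929745889386, 253.42750373692076)
```

step_arm(targets=[[[0.9,-0.006,0.058,0,0,0,0],[0.9,-0.006,0.058,0,0,0,0],[0.9,-0.006,0.058,0,0,0,0],[0.9,-0.006,0.058,0,0,0,0],[0.9,-0.006,0.058,0,0,0,0],[0.9,-0.006,0.058,0,0,0,0],[0.9,-0.006,0.058,0,0,0,0],[0.9,-0.006,0.058,0,0,0,0],[0.9,-0.006,0.058,0,0,0,0],[0.9,-0.006,0.058,0,0,0,0],[0.9,-0.006,0.058,0,0,0,0],[0.9,-0.006,0.058,0,0,0,0],[0.9,0,0,0,0,0,-0.04],[0.9,0,0,0,0,0,0],[0.9,0,0,0,0,0,0]]])

```text
clock: 29.5
tool_pos: [0.5048, -0.2289, 0.2189]
tool_rot: [1.0, 0.007, -0.001, -0.001]
force: [0.3, -0.0, -0.4]
opening: 0.0768
grip_force: 0.0
```

```bash
python3 - <<'E'
from h import *
camtop('w18');t=tool();print(t)
E
```

```text
dark [ 0.5083 -0.3267] (34.680545806884766, 32.6181640625) 0.8233464956283569 (353.59652777777774, 172.8329861111111)
dark [ 0.506  -0.2331] (36.847328186035156, 32.11770248413086) 0.24326013028621674 (262.8408787010506, 176.86437440305633)
[[ 0.9999  0.0158 -0.0014  0.5052]
 [ 0.0158 -0.9999  0.0013 -0.2285]
 [-0.0014 -0.0013 -1.      0.2192]
 [ 0.      0.      0.      1.    ]]
```

Camera 2 stands in the drawer at (0.566, 0.290). Now camera 1.

step_arm(targets=[[[0.9,0,0.006,0.06,0,0,0],[0.9,0,0,0.06,0,0,0],[0.9,0,0,0.06,0,0,0],[0.9,0,0,0.05,0,0,0],[0.9,0,0,0.024,0,0,0],[0.9,0,0,0,0,0,0],[0,0,0,0,0,0,0],[0,0,0,0,0,0,0],[0,0,0,0,0,0,0],[0,0,0,0,0,0,0],[0,0,0,0,0,0,0],[0,0,0,0,0,0,0]]])

```text
clock: 30.75
tool_pos: [0.5066, -0.2344, 0.0315]
tool_rot: [1.0, 0.007, 0.001, 0.0]
force: [-0.9, 2.7, 6.1]
opening: 0.0352
grip_force: 49.6
```

step_arm(targets=[[[0,0,0,-0.03,0,0,0],[0,0,0,-0.05,0,0,0],[0,0,0,-0.06,0,0,0],[0,0,0,-0.06,0,0,0],[0,0,0,-0.05,0,0,0],[0,0.0083,-0.0552,0,0,0,0],[0,0.0083,-0.0552,0,0,0,0],[0,0.0083,-0.0552,0,0,0,0],[0,0.0083,-0.0552,0,0,0,0],[0,0.0083,-0.0552,0,0,0,0],[0,0.0083,-0.0552,0,0,0,0],[0,0.0083,-0.0552,0,0,0,0],[0,0.0083,-0.0552,0,0,0,0],[0,0.0083,-0.0552,0,0,0,0],[0,0.0083,-0.0552,0,0,0,0],[0,0.0083,-0.0552,0,0,0,0],[0,0,0,0,0,0,0.04],[0,0,0,0,0,0,0],[0,0,0,0,0,0,0]]])

```text
clock: 32.65
tool_pos: [0.5677, 0.2198, 0.2171]
tool_rot: [1.0, -0.009, 0.0, 0.001]
force: [-0.6, -0.8, -1.4]
opening: 0.0355
grip_force: 50.0
```

```bash
python3 - <<'E'
from h import *
delta([.568,.222,.0425],-.018);print(r.read_state()['opening'])
E
```

```text
pos [0.5677 0.2198 0.2171] shift [ 0.0003 -0.0033  0.2328]
turn [ 0.0022 -0.0005 -0.0011]
0.03549554761849401
```

step_arm(targets=[[[0,0,-0.003,0.05,0,0,0],[0,0,0,0.06,0,0,0],[0,0,0,0.05,0,0,0],[0,0,0,0.035,0,0,0],[0,0,0,0.025,0,0,0],[0,0,0,0.013,0,0,0],[0,0,0,0,0,0,0],[0,0,0,0,0,0,0],[0.55,0,0,0,0,0,0],[0.55,0,0,0,0,0,0],[0.55,0,0,0,0,0,0],[0.55,0,0,0,0,0,0],[0.55,0,0,-0.02,0,0,0],[0.55,0,0,-0.05,0,0,0],[0.55,0,0,-0.06,0,0,0],[0.55,0,0,-0.06,0,0,0],[0.55,0,0,-0.05,0,0,0],[0.55,0,0,0,0,0,0],[0.55,0,0,0,0,0,0]]])

```text
clock: 34.55
tool_pos: [0.568, 0.2243, 0.2243]
tool_rot: [1.0, -0.009, 0.002, -0.0]
force: [-0.4, -0.4, 0.0]
opening: 0.0469
grip_force: 0.0
```

```bash
python3 - <<'E'
from h import *
print(tool()[:3,3])
b=snap('wrist','w19');T=np.load('pics/w19.npy')
m=((b.max(2)<100)&(b.max(2).astype(int)-b.min(2)<25)).astype(np.uint8);m[215:]=0
for o in rect(b,T,m,.069,n=4): print('dark',*o)
delta([.508,-.327,.22],.014)
E
```

```text
[0.568  0.2243 0.2243]
dark [0.5672 0.2891] (33.40816116333008, 35.60758590698242) 88.98216247558594 (191.25532859680285, 179.54825340438128)
dark [0.5651 0.2225] (31.136859893798828, 29.5430965423584) 88.99043273925781 (258.2509481668774, 181.85630004214073)
pos [0.5672 0.2237 0.2226] shift [-0.066   0.7355  0.0037]
turn [ 0.0005 -0.0003 -0.0401]
```

Two cameras stand in the drawer. Now camera 0.

step_arm(targets=[[[0.9,-0.005,0.0566,0,0,0,0],[0.9,-0.005,0.0566,0,0,0,0],[0.9,-0.005,0.0566,0,0,0,0],[0.9,-0.005,0.0566,0,0,0,0],[0.9,-0.005,0.0566,0,0,0,0],[0.9,-0.005,0.0566,0,0,0,0],[0.9,-0.005,0.0566,0,0,0,0],[0.9,-0.005,0.0566,0,0,0,0],[0.9,-0.005,0.0566,0,0,0,0],[0.9,-0.005,0.0566,0,0,0,0],[0.9,-0.005,0.0566,0,0,0,0],[0.9,-0.005,0.0566,0,0,0,0],[0.9,-0.005,0.0566,0,0,0,0],[0.9,0,0,0,0,0,-0.04],[0.9,0,0,0,0,0,0],[0.9,0,0,0,0,0,0]]])

```text
clock: 36.2
tool_pos: [0.509, -0.3252, 0.2212]
tool_rot: [1.0, 0.008, -0.001, -0.001]
force: [0.8, 1.1, -0.2]
opening: 0.0768
grip_force: 0.0
```

```bash
python3 - <<'E'
from h import *
camtop('w20');delta([.508,-.327,.030],.014)
E
```

```text
dark [ 0.4769 -0.5763] (99.01105499267578, 25.305923461914062) 13.239611625671387 (501.33610666666664, 208.09258666666665)
dark [ 0.5081 -0.3277] (36.14574432373047, 33.35588836669922) 0.8681896924972534 (258.56782484531175, 176.11581786450895)
pos [ 0.5093 -0.3249  0.2216] shift [-0.0016  0.0031  0.2554]
turn [-0.0021  0.0013  0.0028]
```

step_arm(targets=[[[0.9,-0.0015,0.0035,0.06,0,0,0],[0.9,0,0,0.06,0,0,0],[0.9,0,0,0.06,0,0,0],[0.9,0,0,0.05,0,0,0],[0.9,0,0,0.025,0,0,0],[0.9,0,0,0,0,0,0],[0,0,0,0,0,0,0],[0,0,0,0,0,0,0],[0,0,0,0,0,0,0],[0,0,0,0,0,0,0],[0,0,0,0,0,0,0],[0,0,0,0,0,0,0]]])

```text
clock: 37.45
tool_pos: [0.5093, -0.3295, 0.0332]
tool_rot: [1.0, 0.007, 0.001, 0.0]
force: [-1.2, 2.4, 5.8]
opening: 0.0355
grip_force: 49.4
```

```bash
python3 - <<'E'
from h import *
s=r.read_state();print(s['opening'],s['grip_force']);delta([.568,.152,.22],-.018)
E
```

```text
0.03548274530890395 49.38606262207031
pos [ 0.5093 -0.3295  0.0332] shift [ 0.0882 -0.6406 -0.2495]
turn [ 0.0011 -0.0031  0.0415]
```

step_arm(targets=[[[0,0,0,-0.03,0,0,0],[0,0,0,-0.05,0,0,0],[0,0,0,-0.06,0,0,0],[0,0,0,-0.06,0,0,0],[0,0,0,-0.05,0,0,0],[0,0.0074,-0.0534,0,0,0,0],[0,0.0074,-0.0534,0,0,0,0],[0,0.0074,-0.0534,0,0,0,0],[0,0.0074,-0.0534,0,0,0,0],[0,0.0074,-0.0534,0,0,0,0],[0,0.0074,-0.0534,0,0,0,0],[0,0.0074,-0.0534,0,0,0,0],[0,0.0074,-0.0534,0,0,0,0],[0,0.0074,-0.0534,0,0,0,0],[0,0.0074,-0.0534,0,0,0,0],[0,0.0074,-0.0534,0,0,0,0],[0,0.0074,-0.0534,0,0,0,0],[0,0,0,0,0,0,0.04],[0,0,0,0,0,0,0],[0,0,0,0,0,0,0]]])

```text
clock: 39.45
tool_pos: [0.5681, 0.1501, 0.2187]
tool_rot: [1.0, -0.009, 0.0, 0.001]
force: [-0.6, -0.5, -1.3]
opening: 0.0352
grip_force: 49.7
```

```bash
python3 - <<'E'
from h import *
print(r.read_state()['opening']);delta([.568,.152,.0442],-.018)
b=snap('wrist','w21');T=np.load('pics/w21.npy')
m=((b.max(2)<100)&(b.max(2).astype(int)-b.min(2)<25)).astype(np.uint8);m[215:]=0
for o in rect(b,T,m,.069,n=4): print('dark',*o)
E
```

```text
0.03522996286005188
pos [0.5681 0.1501 0.2187] shift [-0.0002 -0.0029  0.2326]
turn [ 0.0019 -0.0005 -0.0012]
dark [0.5672 0.2887] (33.24373245239258, 36.08242416381836) 88.86689758300781 (113.53679458239277, 182.84830699774267)
dark [0.5349 0.1731] (20.133798599243164, 7.396994113922119) 88.85606384277344 (234.66200466200465, 212.74825174825176)
```

The middle camera isn't found where it should be, so I check the mask coarsely before lowering.

```bash
python3 - <<'E'
from h import *
b=cv2.imread('pics/w21.png');v=b.max(2)
sm=cv2.resize(v,(64,48),interpolation=cv2.INTER_AREA)
for row in sm[12:36,6:40]: print(''.join('#' if x<70 else '+' if x<110 else '-' if x<170 else '.' for x in row))
print(C['wrist']['K'][0,2])
for P in([.567,.289,.069],[.565,.2225,.069],[.564,.152,.25]): print(proj('wrist',np.load('pics/w21.npy'),P))
E
```

```text
-.................................
..--..............................
..--..............................
..--..............................
..---.............................
..---.............................
...--.............................
...--.....-......--...............
...---++-+--..------..............
...---++++--..-++---.....--.......
...---++++--...++++-..............
...---++++++...++++-..............
....--+++++....----...............
....--................-+-..+++....
....--...............-++-..+++-...
....-----------------+++-..+++-...
....................---------+--..
..-+++++++++---------++++++++++--.
.-----------------+-++++++++++++-+
.................++-#+++######+#-+
................-#--############--
---............+##+.############-+
---.....-+#+..-####+############+#
--+...-#####+#####################
256.3095333798057
[113.9473 182.5282]
[182.2136 183.2057]
[252.305  287.0695]
```

Camera 1 is there after all, around (182,180); it only shows brighter than the mask threshold. Lowering camera 0.

step_arm(targets=[[[0,0,-0.003,0.05,0,0,0],[0,0,0,0.06,0,0,0],[0,0,0,0.05,0,0,0],[0,0,0,0.035,0,0,0],[0,0,0,0.025,0,0,0],[0,0,0,0.0125,0,0,0],[0,0,0,0,0,0,0],[0,0,0,0,0,0,0],[0.55,0,0,0,0,0,0],[0.55,0,0,0,0,0,0],[0.55,0,0,0,0,0,0],[0.55,0,0,0,0,0,0],[0.55,0,0,-0.02,0,0,0],[0.55,0,0,-0.05,0,0,0],[0.55,0,0,-0.06,0,0,0],[0.55,0,0,-0.06,0,0,0],[0.55,0,0,-0.05,0,0,0],[0.55,0,0,0,0,0,0],[0.55,0,0,0,0,0,0]]])

```text
clock: 41.4
tool_pos: [0.5685, 0.1544, 0.2262]
tool_rot: [1.0, -0.009, 0.002, -0.0]
force: [0.8, 0.2, 0.1]
opening: 0.0468
grip_force: 0.0
```

```bash
python3 - <<'E'
from h import *
b=snap('wrist','w22');T=np.load('pics/w22.npy')
m=((b.max(2)<130)&(b.max(2).astype(int)-b.min(2)<30)).astype(np.uint8);m[212:]=0
for o in rect(b,T,m,.069,n=6): print('dark',*o)
delta([.42,.222,.20],-.018)
b=snap('top','t2')
# bars and fork still fine in top view; any camera-like dark thing elsewhere on the rack
E
```

```text
dark [0.5698 0.2819] (48.20072555541992, 42.88700866699219) 88.98653411865234 (128.6425487987988, 177.93252627627626)
dark [0.5704 0.219 ] (42.85222244262695, 39.78646469116211) 1.2824594974517822 (190.73511586452764, 176.67320261437908)
dark [0.5699 0.1529] (42.88070297241211, 33.776573181152344) 1.3712469339370728 (257.9092215256008, 176.33411703239287)
dark [ 0.5621 -0.0734] (24.500003814697266, 25.203750610351562) 48.03678894042969 (486.3851132686084, 178.8440129449838)
dark [ 0.5644 -0.0426] (26.768077850341797, 14.121824264526367) 80.51508331298828 (454.30982019363756, 177.19294605809128)
pos [0.5676 0.1539 0.2245] shift [-0.1984 -0.0874  0.0326]
turn [ 0.0005 -0.0003  0.0007]
```

All three cameras are in the drawer, at y ≈ 0.282–0.29, 0.22 and 0.153. Now I shut the fingers and come down in front of the drawer face.

step_arm(targets=[[[0,-0.043,-0.022,0,0,0,0],[0,-0.043,-0.022,0,0,0,0],[0,-0.043,-0.022,0,0,0,0],[0,-0.043,-0.022,0,0,0,0],[0,0,0,0,0,0,0],[0,0,0,0.048,0,0,0],[0,0,0,0.048,0,0,0],[0,0,0,0.048,0,0,0],[0,0,0,0.048,0,0,0],[0,0,0,0.047,0,0,0],[0,0,0,0,0,0,0],[0,0,0,0,0,0,0]]])

```text
clock: 42.7
tool_pos: [0.4397, 0.2219, 0.0444]
tool_rot: [1.0, -0.009, -0.001, 0.0]
force: [0.9, 0.3, 1.6]
opening: 0.0
grip_force: 0.0
```

step_arm(targets=[[[0,0.025,0,0,0,0,0],[0,0.025,0,0,0,0,0],[0,0.008,0,0,0,0,0],[0,0.008,0,0,0,0,0],[0,0.008,0,0,0,0,0],[0,0.008,0,0,0,0,0],[0,0.01,0,0,0,0,0],[0,0.01,0,0,0,0,0],[0,0.01,0,0,0,0,0],[0,0.01,0,0,0,0,0],[0,0.01,0,0,0,0,0],[0,0.01,0,0,0,0,0],[0,0.01,0,0,0,0,0],[0,0.01,0,0,0,0,0],[0,0.01,0,0,0,0,0],[0,0.01,0,0,0,0,0],[0,0,0,0,0,0,0]]])

```text
clock: 44.4
tool_pos: [0.5785, 0.2196, 0.0448]
tool_rot: [1.0, -0.009, 0.001, -0.0]
force: [0.9, 0.2, 0.0]
opening: 0.0002
grip_force: 0.0
```

step_arm(targets=[[[0,0.008,0,0,0,0,0],[0,0.008,0,0,0,0,0],[0,0.006,0,0,0,0,0],[0,0.005,0,0,0,0,0],[0,0.005,0,0,0,0,0]]])

```text
clock: 44.9
tool_pos: [0.6003, 0.2194, 0.0445]
tool_rot: [1.0, -0.009, -0.001, 0.0]
force: [-6.1, 0.0, 1.0]
opening: -0.0003
grip_force: 0.0
```

```bash
python3 - <<'E'
from h import *
s=r.read_state();print(s['force'],s['tool_pos'])
b=snap('top','t3');snap('wrist','w23')
T=C['top']['world_from_camera']
print(proj('top',T,[.62,.22,.084]),proj('top',T,[.635,.22,.095]))
for c in (150,160,190): print(c,b[160:225,c].tolist()[::3])
E
```

```text
[-6.0538  0.0435  0.9852] [0.6003 0.2194 0.0445]
[173.4048 178.7055] [172.8973 173.5433]
150 [[121, 135, 141], [130, 143, 150], [136, 149, 157], [134, 147, 154], [117, 130, 136], [118, 130, 137], [115, 125, 133], [111, 121, 128], [111, 122, 129], [112, 123, 129], [108, 119, 125], [101, 117, 129], [70, 102, 139], [64, 99, 140], [68, 105, 147], [66, 103, 143], [68, 105, 148], [67, 103, 145], [67, 105, 146], [66, 101, 143], [71, 109, 153], [67, 103, 144]]
160 [[123, 135, 142], [122, 134, 141], [121, 133, 139], [114, 126, 133], [114, 127, 133], [118, 130, 136], [118, 130, 137], [119, 131, 137], [118, 130, 137], [118, 130, 137], [116, 127, 134], [113, 125, 132], [110, 122, 128], [106, 117, 123], [100, 110, 116], [89, 99, 105], [74, 97, 124], [68, 103, 143], [66, 103, 144], [67, 103, 143], [71, 109, 152], [68, 104, 146]]
190 [[130, 128, 119], [131, 128, 119], [130, 126, 118], [128, 126, 116], [132, 129, 119], [128, 152, 166], [118, 134, 143], [73, 72, 69], [72, 78, 86], [58, 85, 118], [68, 104, 144], [67, 82, 101], [81, 90, 95], [91, 101, 107], [100, 111, 117], [105, 117, 122], [110, 121, 127], [113, 125, 131], [115, 127, 133], [118, 129, 136], [119, 131, 138], [119, 131, 139]]
```

The force is now 6 N at the catch. I push on through to the detent.

step_arm(targets=[[[0,0.004,0,0,0,0,0],[0,0.004,0,0,0,0,0],[0,0.004,0,0,0,0,0],[0,0.004,0,0,0,0,0],[0,0.003,0,0,0,0,0],[0,0,0,0,0,0,0],[0,0,0,0,0,0,0]]])

```text
clock: 45.7
tool_pos: [0.6108, 0.2197, 0.0441]
tool_rot: [1.0, -0.008, -0.004, 0.001]
force: [-10.6, 0.0, 2.0]
opening: 0.0001
grip_force: 0.0
```

step_arm(targets=[[[0,0.004,0,0,0,0,0],[0,0.004,0,0,0,0,0],[0,0,0,0,0,0,0],[0,0,0,0,0,0,0]]])

```text
clock: 46.1
tool_pos: [0.6104, 0.2205, 0.0427]
tool_rot: [1.0, -0.007, -0.01, 0.002]
force: [-21.7, 0.3, 6.7]
opening: -0.0003
grip_force: 0.0
```

It has stopped hard at 22 N, so it is seated. I back off and check.

step_arm(targets=[[[0,-0.01,0,0,0,0,0],[0,-0.03,0,0,0,0,0],[0,-0.06,0,0,0,0,0],[0,-0.06,0,0,0,0,0],[0,0,0,-0.06,0,0,0],[0,0,0,-0.06,0,0,0],[0,0,0,-0.06,0,0,0],[0,0,0,-0.06,0,0,0],[0,-0.02,0.06,0,0,0,0],[0,0,0.06,0,0,0,0],[0,0,0,0,0,0,0],[0,0,0,0,0,0,0]]])

```text
clock: 47.3
tool_pos: [0.4858, 0.1302, 0.2258]
tool_rot: [1.0, -0.01, 0.002, -0.0]
force: [-0.4, 0.5, 0.4]
opening: -0.0001
grip_force: 0.0
```

```bash
python3 - <<'E'
from h import *
print(tool()[:3,3])
b=snap('wrist','w24');T=np.load('pics/w24.npy')
t=snap('top','t4')
# edge of cabinet top and of drawer face along a column at y~.17
c=int(proj('wrist',T,[.62,.20,.09])[0]);print('col',c,'rows exp: cab edge',proj('wrist',T,[.635,.2,.095])[1],'panel top rear/front if home',proj('wrist',T,[.634,.2,.084])[1],proj('wrist',T,[.622,.2,.084])[1])
g=b[:,c-3:c+4].mean(1).astype(int);r0=int(proj('wrist',T,[.635,.2,.095])[1])
for k in range(r0-14,r0+40,2): print(k,g[k])
bb,gg,rr=[b[...,i].astype(int) for i in range(3)]
fl=((bb>rr-5)&(bb>130)&(gg<bb+10)).astype(np.uint8)
for o in rect(b,T,fl,.066,n=4):print('lilac',*o)
E
```

```text
[0.4858 0.1302 0.2258]
col 167 rows exp: cab edge 1.6600500875499953 panel top rear/front if home 7.509281689141554 23.640497914934056
-13 [35 34 35]
-11 [35 36 35]
-9 [35 35 35]
-7 [36 35 37]
-5 [35 34 35]
-3 [35 35 35]
-1 [32 34 34]
1 [160 163 157]
3 [121 128 128]
5 [ 98 120 135]
7 [143 188 215]
9 [151 172 178]
11 [158 160 154]
13 [158 160 154]
15 [158 161 154]
17 [159 161 156]
19 [160 161 156]
21 [153 158 155]
23 [122 132 134]
25 [83 91 95]
27 [131 131 137]
29 [156 159 167]
31 [124 135 146]
33 [100 112 124]
35 [80 89 98]
37 [73 82 90]
39 [71 81 89]
lilac [0.6328 0.2242] (260.5180358886719, 10.327430725097656) 88.51781463623047 (142.75405663378936, 16.59290486796055)
lilac [0.5113 0.0024] (30.89143943786621, 48.56456756591797) 79.68143463134766 (383.7681503461918, 146.44727992087041)
lilac [0.6438 0.2199] (261.8567199707031, 3.098386526107788) 88.7538833618164 (162.88154613466335, 1.3846633416458853)
lilac [ 0.5577 -0.0953] (17.011220932006836, 10.778130531311035) 88.76385498046875 (492.3741134751773, 97.29255319148936)
```

The panel's front edge is at row 23 where 23.6 is expected at home, and the fork is in its stand at (0.511, 0.002). A last check that bar 0 sprang back like bar 1, then hand in.

```bash
python3 - <<'E'
from h import *
for f in('w18','w20'):
    b=cv2.imread(f'pics/{f}.png').min(2);T=np.load(f'pics/{f}.npy')
    k=-.2935 if f=='w20' else -.1985
    c=proj('wrist',T,[.569 ,k+.0025,.049]);print(f,c,b[int(c[1]),int(c[0])-20:int(c[0])+25])
print(r.hand_in())
E
```

```text
w18 [224.2384 109.3711] [ 75  68  71  69  75  71  74  70  70  71  76  74  69  73  78 101 147 193
 215 219 216 196 150 103  82  71  70  64  70  70  68  72  73  70  74  72
  73  76  75  70  73  72  74  74  74]
w20 [223.3544 113.7804] [ 75  71  66  72  87  91  79  70  69  75  76  74  66  67  78 103 150 198
 217 220 216 196 144 102  76  66  63  64  65  65  65  67  60  67  59  63
  62  66  66  74  83  94  96  96  99]
the job is handed in; nothing more can be done
None
```

The job is handed in (no verdict came back): all three cameras stand in the drawer, it measures seated at home, the fork is back in its stand, and all three collars looked back at rest.

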